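Close the steriliser lid evenly with the box key

TASK

The lid of the pressure steriliser is on, but its four nuts are only finger-tight: take the T-handled box key and tighten them in cross order (opposite nuts one after the other) in two rounds, first about an eighth of a turn on every nut, then in cross order again until each is tight at about 0.5 newton metres, felt and not forced. Seat the key gently, turn the nuts only with it, then stand it upright on the table and let go; leave the egg tray, jar and bowl where they are.

Things in the scene. Friction and masses are not known exactly. Their poses are not given: they have to be found in the camera images.
- steriliser: shallow steel pressure steriliser, fixed. Origin under its centre on the table, z up. Pan 176 mm, lid 192 mm across, lid rim 111 mm high, gauge in mid-lid 138 mm high. Four square nuts on upright bolts, 107 mm from the centre: nut_a at 45 degrees from its x, b 135, c 225, d 315 (counter-clockwise from above); a opposite c, b opposite d. Black carrying handles at +y and -y
- nut_a (a joint): square steel nut a on its bolt. Value in rad, grows clockwise seen from above (tightening), 0 to 0.2 at the start. Runs at about 0.1 N m and stays where left. Somewhere from 1.2 to 1.4, different for each nut and only to be felt, the gasket bites, the nut stops on the bolt and the bolt winds up with it: the torque climbs steeply
- bolt_a (a joint): wind-up of swing bolt a (rad, clockwise), which shows how tight nut a is: 0 until the nut bites, then it turns with the nut against 0.14 N m of friction plus 12 N m per rad. At 0.5 N m (right) it reads 0.03; under 0.25 N m is loose; over 1.1 N m, 0.085 rad, the gasket is crushed. Let go, it springs back to 0.012 and stays. Held still, the torque felt may sag by up to 0.25 N m
- nut_a_seat (a point): on nut a's axis, top of its 38 mm round collar: the seated key's mouth rests here, 115 mm above the table. z up, turns with the nut. The square, 24 mm across flats with its flats facing x and y, is 16 mm high above this point (upper 4 mm chamfered); the 14 mm bolt end stands 20 mm above this point
- nut_b (a joint): square steel nut b on its bolt. Value in rad, grows clockwise seen from above (tightening), 0 to 0.2 at the start. Runs at about 0.1 N m and stays where left. Somewhere from 1.2 to 1.4, different for each nut and only to be felt, the gasket bites, the nut stops on the bolt and the bolt winds up with it: the torque climbs steeply
- bolt_b (a joint): wind-up of swing bolt b (rad, clockwise), which shows how tight nut b is: 0 until the nut bites, then it turns with the nut against 0.14 N m of friction plus 12 N m per rad. At 0.5 N m (right) it reads 0.03; under 0.25 N m is loose; over 1.1 N m, 0.085 rad, the gasket is crushed. Let go, it springs back to 0.012 and stays. Held still, the torque felt may sag by up to 0.25 N m
- nut_b_seat (a point): on nut b's axis, top of its 38 mm round collar: the seated key's mouth rests here, 115 mm above the table. z up, turns with the nut. The square, 24 mm across flats with its flats facing x and y, is 16 mm high above this point (upper 4 mm chamfered); the 14 mm bolt end stands 20 mm above this point
- nut_c (a joint): square steel nut c on its bolt. Value in rad, grows clockwise seen from above (tightening), 0 to 0.2 at the start. Runs at about 0.1 N m and stays where left. Somewhere from 1.2 to 1.4, different for each nut and only to be felt, the gasket bites, the nut stops on the bolt and the bolt winds up with it: the torque climbs steeply
- bolt_c (a joint): wind-up of swing bolt c (rad, clockwise), which shows how tight nut c is: 0 until the nut bites, then it turns with the nut against 0.14 N m of friction plus 12 N m per rad. At 0.5 N m (right) it reads 0.03; under 0.25 N m is loose; over 1.1 N m, 0.085 rad, the gasket is crushed. Let go, it springs back to 0.012 and stays. Held still, the torque felt may sag by up to 0.25 N m
- nut_c_seat (a point): on nut c's axis, top of its 38 mm round collar: the seated key's mouth rests here, 115 mm above the table. z up, turns with the nut. The square, 24 mm across flats with its flats facing x and y, is 16 mm high above this point (upper 4 mm chamfered); the 14 mm bolt end stands 20 mm above this point
- nut_d (a joint): square steel nut d on its bolt. Value in rad, grows clockwise seen from above (tightening), 0 to 0.2 at the start. Runs at about 0.1 N m and stays where left. Somewhere from 1.2 to 1.4, different for each nut and only to be felt, the gasket bites, the nut stops on the bolt and the bolt winds up with it: the torque climbs steeply
- bolt_d (a joint): wind-up of swing bolt d (rad, clockwise), which shows how tight nut d is: 0 until the nut bites, then it turns with the nut against 0.14 N m of friction plus 12 N m per rad. At 0.5 N m (right) it reads 0.03; under 0.25 N m is loose; over 1.1 N m, 0.085 rad, the gasket is crushed. Let go, it springs back to 0.012 and stays. Held still, the torque felt may sag by up to 0.25 N m
- nut_d_seat (a point): on nut d's axis, top of its 38 mm round collar: the seated key's mouth rests here, 115 mm above the table. z up, turns with the nut. The square, 24 mm across flats with its flats facing x and y, is 16 mm high above this point (upper 4 mm chamfered); the 14 mm bolt end stands 20 mm above this point
- key: loose box key, 0.22 kg, 114 mm tall, standing on its open mouth. Origin: centre of the mouth, z up the key. Lower end a square steel tube, 26.2 mm across flats inside, 34.2 outside, open 38 mm deep, flats facing x and y: it fits a nut at equal yaw or any multiple of 90 degrees off, with 5 degrees of play either way, 1.1 mm play sideways
- key_grip (a point): middle of the key's black T-handle, 101 mm above the mouth, same axes as the key: a flat-sided bar 84 mm long in x, 18 mm thick in y (grip across this), 26 mm high in z; an 18 mm shank below it
- egg_tray: bystander: egg tray 108 x 156 mm with five eggs, some in foil, 70 mm high; origin under its centre
- jar: bystander: jar 72 mm across, 115 mm high; origin under its centre
- bowl: bystander: steel bowl 116 mm across, 50 mm high; origin under its centre

How it is judged (in metres and radians):
On the way, in this order (a step that is already met when the one before it is completed fails the run):
1. first round done: every nut has been turned down some way (value above 0.5) and none is tight yet (value of joint each of nut_a, nut_b, nut_c, nut_d above 0.5 rad and value of joint each of bolt_a, bolt_b, bolt_c, bolt_d below 0.004 rad), for 0.1 s.
2. second round done: every nut is tight (value of joint each of bolt_a, bolt_b, bolt_c, bolt_d above 0.006 rad), for 0.1 s.
At the end, for the whole second after the job is handed in: all four nuts are tight (each bolt wound up between 0.006 and 0.085 rad), the key stands upright (within 7 degrees) and still on the table, and egg tray, jar and bowl are within 20 mm of where they were (all of step 2 and value of joint each of bolt_a, bolt_b, bolt_c, bolt_d below 0.085 rad and height (world z) of key below 0.008 m and angle between key's own z axis and vertical below 0.12 rad and linear speed of key below 0.02 m/s and distance of each of egg_tray, jar, bowl from where it was at the start of the episode below 0.02 m); the robot touches nothing.
It fails at once if not in cross order (in either round, two neighbouring nuts done while the other two are not), or a nut tight before every nut has had its first round (((value of joint each of nut_a, nut_b above 0.5 rad and value of joint each of nut_c, nut_d below 0.4 rad) or (value of joint each of nut_b, nut_c above 0.5 rad and value of joint each of nut_a, nut_d below 0.4 rad) or (value of joint each of nut_c, nut_d above 0.5 rad and value of joint each of nut_a, nut_b below 0.4 rad) or (value of joint each of nut_d, nut_a above 0.5 rad and value of joint each of nut_b, nut_c below 0.4 rad)) or ((value of joint each of bolt_a, bolt_b above 0.006 rad and value of joint each of bolt_c, bolt_d below 0.004 rad) or (value of joint each of bolt_b, bolt_c above 0.006 rad and value of joint each of bolt_a, bolt_d below 0.004 rad) or (value of joint each of bolt_c, bolt_d above 0.006 rad and value of joint each of bolt_a, bolt_b below 0.004 rad) or (value of joint each of bolt_d, bolt_a above 0.006 rad and value of joint each of bolt_b, bolt_c below 0.004 rad)) or (value of joint any of bolt_a, bolt_b, bolt_c, bolt_d above 0.006 rad and value of joint any of nut_a, nut_b, nut_c, nut_d below 0.5 rad)).
It fails at once if a nut is overtightened (more than about 1.1 N m) (value of joint any of bolt_a, bolt_b, bolt_c, bolt_d above 0.085 rad).
It fails at once if the key is rammed onto the steriliser (contact force between key and steriliser above 140 N).
It fails at once if the fingers grip or press on the nuts or the steriliser instead of the key (contact force between the fingers and steriliser above 15 N).
It fails at once if egg tray, jar or bowl pushed away (distance of any of egg_tray, jar, bowl from where it was at the start of the episode above 0.02 m).
It also fails if it takes over 72 s, if anything falls off the work surface, if the arm or the gripper's body presses on something with over 40 N, if the wrist force passes 120 N, or if a joint passes its speed limit or range.

ROBOT

A 6-joint arm with a two-finger parallel gripper is mounted at the origin on the work surface. World frame = base frame: x ahead of the robot, y to its left, z up, the work surface at z = 0. Lengths are in mm, angles in rad, forces in N, time in s.
With the tool pointing down it reaches from about 350 to 775 mm from the base axis. Payload 7.3 kg.
Tool frame: the origin (TCP) lies on the centre line of the jaws, within the pads' length; the fingertips stand bot.tip_reach ahead of it and the grasp point (between the pads) lies 6 mm ahead of it (bot.tip_reach is the distance from the TCP to the fingertips, in mm); z points along the fingers, y is the direction in which the jaws open and shut (so a half turn about z gives the same grasp; the last joint's range is limited). The gripper opens to 92 mm and grips with 3 to 60 N. Pads are 19 mm wide; open, the fingers measure 130 mm over their backs; the gripper's body (75 mm by 190 mm) begins 47 mm behind the grasp point.
Start: joints at [1.138, 0.342, 1.524, -0, 1.275, -0.146], TCP at [148.498, 503.578, 251.741] pointing down, gripper open.
Joint ranges: [-2.53, 2.53], [-0.77, 2.02], [0.04, 2.7], [-1, 4.14], [0.28, 2.66], [-3.11, 3.11]. Speed limits (rad/s): [2.57, 2.57, 3.14, 3.14, 3.14, 3.14].

INTERFACE

Orientations are given as [roll, pitch, yaw] about the fixed x, y, z axes, in that order (R = Rz(yaw) Ry(pitch) Rx(roll)).
In Python, from plant import bot gives the robot as it stands.
- The arm moves only by the tool step_arm, never from a script. Its argument "deltas" is a list of rows, each a list of 6 numbers: the shift along the tool's x, y, z in mm, then the turn, a rotation vector about the tool's x, y, z in rad. A call has 1 to 5 rows; each row is the pose to reach, as a shift and turn from the pose commanded when the call began, along the tool's axes at that moment; what a row does not reach only later rows make up. A row lasts 1/12 s, in which the tool goes at most 41.7 mm and 7.16 degrees, less where a joint would pass 70% of its speed; a pose out of reach is approached as far as the arm can. A call with a gripper value outside its range is refused whole. "fingers" is the finger opening in mm, from 0 to 91.8, set as the call begins (left out, the last holds). The fingers move at their own pace and stop on an object; the grip force is fixed at half the most. Time passes only in rows, so rows that repeat a pose let the fingers close. It gives the time, the measured TCP pose, the force and the opening at its end, in the units of the state.
- bot.get_obs(): the state, without advancing time (a new reading comes with each control period).
- bot.capture(name): name is "scene" or "top" or "wrist"; returns a dict with "color" (384x512x3 uint8, red, green, blue), "fx", "fy", "cx", "cy" (pixels), "R" (3x3) and "t" (3): a world point X has camera coordinates R X + t. Camera axes: x right, y down, z forward; pixel columns grow to the right and rows downward; lengths in mm; the calibration is good to about 2 mm. A picture is of the moment at which its call begins. There is no depth.
- bot.close_job(): hands the job in, once; it reports no verdict.
Trained networks look in a picture, given as the dict that the camera call returned (one of the last four; its "shot" number tells which), for a name from the list of things; names that differ only in an ending like _2 or _b are one class to them, and where a whole thing is asked for, a point or a joint stands for the part that bears it (a point fixed in the world has none). Each returns a list of dicts, best first, with "p" (0 to 1); they miss things now and then, are a little off and sometimes report something else, mostly with a low value. They report only what shows in the picture. A call takes as long as a camera call.
- bot.boxes_of(query, picture): "rect" ([centre column, centre row, width, height] in pixels, round what is visible of it).
The state is a dict: "time": time; "joint_positions": joint angles; "dq": joint speeds; "tau": joint torques, N m; "tool_pos": TCP position; "tcp_rot": TCP orientation; "contact_force": force on the tool from outside, world axes, zero at the start; "moment": the same for the moment, N m; "grip_width": finger opening in mm.
Only numpy, scipy, OpenCV 4.12 (cv2) and the standard library are available. Lean on these libraries where they do the work, as an engineer would, in place of code of your own. Each camera call takes 0.05 s, during which the arm holds its last target. There are 200 camera calls.

## Working session

There is one attempt and no reset: what is moved stays moved. The work goes in short steps, Python scripts to look and compute and a tool call to move; the robot and the scene stay as the last step left them, time stands still between calls to the robot, and variables do not carry over. Pictures are saved under pics/ and viewed, about 8 in all and at most 12, crops included, and the job is handed in when it is done.

Besides the shell and the picture viewer there is one more tool, called after "Call:" as a command line: name --pt "numbers of a row" for each row, then --argument value for the rest. step_arm: Moves the arm, as the interface text tells. Its arguments: {"type":"object","properties":{"deltas":{"type":"array"},"fingers":{"type":"number"}},"required":["deltas"]}

```bash
ls; mkdir -p pics; cat > h.py <<'E'
import numpy as np,cv2
from plant import bot
def save(p,n): cv2.imwrite('pics/'+n,p['color'][:,:,::-1])
def ray(p,u,v):
    R=np.array(p['R']);t=np.array(p['t']);d=R.T@np.array([(u-p['cx'])/p['fx'],(v-p['cy'])/p['fy'],1]);return -R.T@t,d
def atz(p,u,v,z):
    c,d=ray(p,u,v);return c+d*(z-c[2])/d[2]
def proj(p,X):
    x=np.array(p['R'])@np.array(X,float)+np.array(p['t']);return np.array([p['fx']*x[0]/x[2]+p['cx'],p['fy']*x[1]/x[2]+p['cy']])
E
python3 - <<'E'
from h import *
print(bot.tip_reach,bot.get_obs())
ims=[]
for n in ['scene','top','wrist']:
    p=bot.capture(n);save(p,n+'0.png');ims.append(p['color'])
    print(n,p['R'],p['t'],p['fx'],p['cx'])
    for q in ['steriliser','key','key_grip','nut_a','egg_tray','jar','bowl']:
        print(q,[(round(b['p'],2),np.round(b['rect']).tolist()) for b in bot.boxes_of(q,p)[:5]])
E
```

```text
pics
25.0 {'time': 0.0, 'joint_positions': array([ 1.13799792e+00,  3.42701536e-01,  1.52503508e+00, -1.00881538e-05,
        1.27540805e+00, -1.46038699e-01]), 'dq': array([-0.00268371, -0.00145816, -0.00092418, -0.00095084,  0.00099659,
       -0.00045326]), 'tau': array([-8.28740008e-05, -4.31245816e+01, -2.44216669e+01,  7.17364135e-02,
        5.59779222e-02, -1.17519794e-04]), 'tool_pos': array([148.33334498, 503.21192331, 251.04963531]), 'tcp_rot': array([-3.14005576e+00, -2.16304011e-04,  2.85483573e+00]), 'contact_force': array([ 0.98514409, -0.29114455,  0.74929392]), 'moment': array([-0.0062366 , -0.01667624,  0.05582965]), 'grip_width': 91.78749846266464}
scene [[ 0.22460272  0.97433295  0.0151302 ]
 [ 0.76060026 -0.165585   -0.62774904]
 [-0.60913124  0.15250217 -0.77826873]] [-105.87150638 -363.17585569 1719.95664997] 473.36429554010164 262.6455942459108
steriliser [(0.77, [265.0, 192.0, 91.0, 86.0]), (0.18, [373.0, 216.0, 64.0, 45.0])]
key [(0.96, [348.0, 156.0, 21.0, 42.0])]
key_grip [(0.94, [347.0, 155.0, 21.0, 40.0]), (0.5, [227.0, 185.0, 18.0, 16.0])]
nut_a [(0.7, 
[... 561 characters left out ...]
.0, 139.0, 14.0, 14.0]), (0.65, [252.0, 186.0, 105.0, 105.0])]
key [(0.67, [140.0, 226.0, 28.0, 38.0])]
key_grip [(0.81, [140.0, 225.0, 22.0, 38.0])]
nut_a [(0.74, [239.0, 225.0, 17.0, 19.0]), (0.6, [297.0, 195.0, 12.0, 18.0]), (0.59, [263.0, 140.0, 20.0, 16.0]), (0.46, [209.0, 169.0, 15.0, 12.0])]
egg_tray [(0.7, [144.0, 150.0, 65.0, 46.0])]
jar [(0.55, [377.0, 232.0, 35.0, 29.0])]
bowl [(0.6, [374.0, 164.0, 46.0, 46.0])]
wrist [[ 0.2824403   0.95928426  0.00109298]
 [ 0.92704623 -0.27324106  0.25675789]
 [ 0.24660245 -0.07150553 -0.96647514]] [-525.93758977  -32.59581631  388.7335069 ] 289.3783945573637 254.20402094995777
steriliser []
key []
key_grip []
nut_a []
egg_tray []
jar []
bowl []
```

```bash
python3 - <<'E'
from h import *
t=cv2.imread('pics/top0.png');s=cv2.imread('pics/scene0.png')
a=cv2.resize(t[90:290,100:420],None,fx=2.5,fy=2.0)
a=cv2.resize(t[100:270,100:420],(800,425),interpolation=cv2.INTER_CUBIC)
cv2.imwrite('pics/a.png',a)
b=cv2.resize(s[120:280,130:420],(800,441),interpolation=cv2.INTER_CUBIC);cv2.imwrite('pics/b.png',b)
E
```

```text
(no output)
```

View pics/a.png

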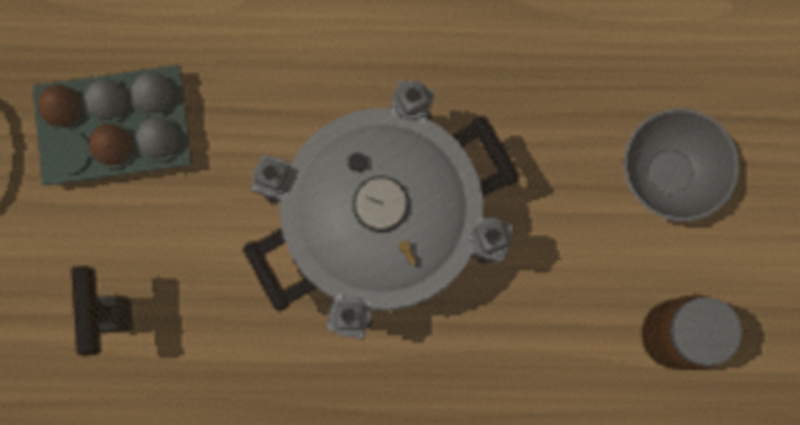

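View pics/b.png

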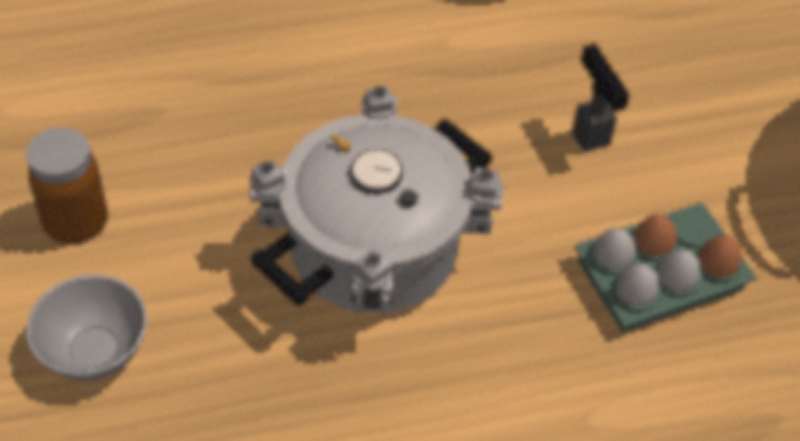

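The top view shows the key at left (crop 87,310), its handle along world x. The four nuts are at crop (414,97), (272,175), (349,315) and (493,237), and the carrying handles are at upper right and lower left. The scene view agrees.

```bash
python3 - <<'E'
from h import *
o=bot.get_obs()
from scipy.spatial.transform import Rotation as Ro
p=bot.capture('top');s=bot.capture('scene');w=bot.capture('wrist')
Rt=Ro.from_euler('xyz',o['tcp_rot']).as_matrix()
cw=-np.array(w['R']).T@np.array(w['t'])
print('cam in tool',Rt.T@(cw-o['tool_pos'])); print('camR in tool',(np.array(w['R'])@Rt).round(3))
def P(x,y): return 100+x/2.5,100+y/2.5
def S(x,y): return 130+x*290/800,120+y*160/441
def tri(a,b):
    (c1,d1),(c2,d2)=ray(p,*a),ray(s,*b)
    A=np.array([d1,-d2]).T;l=np.linalg.lstsq(A,c2-c1,rcond=None)[0]
    q1,q2=c1+l[0]*d1,c2+l[1]*d2;return ((q1+q2)/2).round(1),round(np.linalg.norm(q1-q2),1)
# bolt tops, expected z 135
# scene: x right ~ +y; y down ~ -... 
tops=dict(T=(413,95),L=(272,173),B=(349,314),R=(494,234))
sc=[(378,93),(265,168),(484,174),(374,259)]
for k,v in tops.items():
    z=atz(p,*P(*v),135);print(k,z.round(1),'scene px crop',[( (proj(s,z)-[130,120])*[800/290,441/160]).round(0)])
    for q in sc:
        r=tri(P(*v),S(*q)); 
        if r[1]<12: print('   ',q,r)
print('handle ends',atz(p,*P(84,268),114),atz(p,*P(87,353),114),'mid',tri(P(85.5,310),S(605,72)))
print('black handles',atz(p,*P(500,149),90),atz(p,*P(265,277),90),'gauge',tri(P(381,203),S(376,170)))
E
```

```text
cam in tool [  68.5343248     0.48726863 -132.89744244]
camR in tool [[ 0.     1.    -0.001]
 [-0.966  0.    -0.257]
 [-0.257  0.001  0.966]]
T [659.1 -41.8 135. ] scene px crop [array([370., 257.])]
    (374, 259) (array([660. , -39.9, 133. ]), np.float64(4.0))
L [583.2  87.3 135. ] scene px crop [array([481., 173.])]
    (484, 174) (array([583.8,  88.8, 133.4]), np.float64(2.8))
B [454.5  13.  135. ] scene px crop [array([377.,  91.])]
    (378, 93) (array([454.8,  13.8, 131.4]), np.float64(1.4))
R [ 529.9 -117.9  135. ] scene px crop [array([264., 166.])]
    (265, 168) (array([ 530.3, -117.5,  132.7]), np.float64(1.2))
handle ends [493.83439703 263.42959344 114.        ] [414.90634059 256.12845259 114.        ] mid (array([455.2, 263.2, 108.2]), np.float64(3.2))
black handles [ 618.63731598 -127.17484834   90.        ] [490.38730272  96.48192873  90.        ] gauge (array([557.2, -12.9, 134.3]), np.float64(2.2))
```

Call:
step_arm --pt "-36.3 -14.6 0 0 0 0" --pt "-72.6 -29.2 0 0 0 0" --pt "-108.9 -43.8 0 0 0 0" --pt "-145.2 -58.4 0 0 0 0" --pt "-181.5 -73 0 0 0 0"

```text
time: 1.77
tool_pos: [303.0, 381.0, 251.9]
tcp_rot: [3.141, 0.0, 2.855]
contact_force: [-0.2, 1.2, 0.1]
grip_width: 91.8
```

Call:
step_arm --pt "-36.3 -14.6 0 0 0 -0.08" --pt "-72.6 -29.2 0 0 0 -0.16" --pt "-108.9 -43.8 0 0 0 -0.24" --pt "-145.2 -58.4 0 0 0 -0.32" --pt "-181.1 -73.1 0 0 0 -0.379"

```text
time: 2.18
tool_pos: [456.3, 259.3, 251.9]
tcp_rot: [3.141, 0.0, -3.046]
contact_force: [0.4, 1.3, 0.8]
grip_width: 92.1
```

```bash
python3 - <<'E'
from h import *
o=bot.get_obs();print(o['time'],o['tool_pos'],o['tcp_rot'],o['joint_positions'])
w=bot.capture('wrist');save(w,'w1.png')
print(bot.boxes_of('key_grip',w)[:2],bot.boxes_of('key',w)[:2], proj(w,[455,261,114]))
import pickle;pickle.dump(w,open('w1.pkl','wb'))
E
```

```text
2.1833 [456.31272355 259.33351857 251.90274723] [ 3.14133475e+00  3.88912609e-04 -3.04557343e+00] [ 3.70639716e-01  3.41380239e-01  1.52455649e+00  1.49246404e-04
  1.27521165e+00 -1.29621933e+00]
[{'rect': [257.8, 182.6, 28.5, 87.0], 'p': 0.89}] [{'rect': [258.9, 185.6, 32.3, 84.9], 'p': 0.58}] [255.36809412 187.16582677]
```

View pics/w1.png

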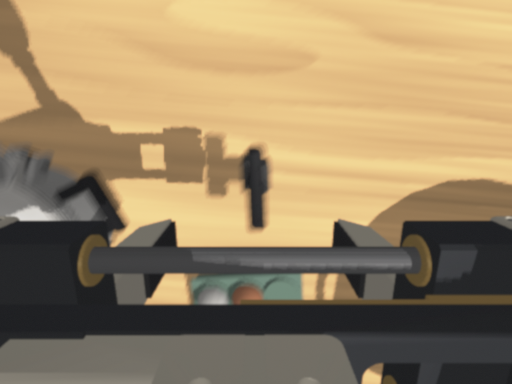

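The wrist picture shows the key's handle as a dark bar from about (253,148) to (258,227), with the steel tube partly behind its upper end.

```bash
python3 - <<'E'
from h import *
import pickle
w=pickle.load(open('w1.pkl','rb'))
g=w['color'].max(2).astype(int)
for v in range(142,234,4):
    r=g[v,225:290]; c=np.where(r<75)[0]+225; c2=np.where(r<50)[0]+225
    print(v,(c.min(),c.max(),c2.min() if len(c2) else 0,c2.max() if len(c2) else 0) if len(c) else None)
for a in [(253,146),(258.5,227)]: print(atz(w,*a,114))
E
```

```text
142 None
146 None
150 (np.int64(250), np.int64(256), np.int64(252), np.int64(252))
154 (np.int64(248), np.int64(258), np.int64(250), np.int64(253))
158 (np.int64(245), np.int64(258), np.int64(246), np.int64(251))
162 (np.int64(244), np.int64(264), np.int64(250), np.int64(252))
166 (np.int64(244), np.int64(264), np.int64(247), np.int64(252))
170 (np.int64(244), np.int64(263), np.int64(246), np.int64(254))
174 (np.int64(244), np.int64(264), np.int64(246), np.int64(253))
178 (np.int64(245), np.int64(264), np.int64(246), np.int64(253))
182 (np.int64(245), np.int64(265), np.int64(246), np.int64(260))
186 (np.int64(246), np.int64(265), np.int64(246), np.int64(259))
190 (np.int64(251), np.int64(264), np.int64(252), np.int64(261))
194 (np.int64(251), np.int64(261), np.int64(252), np.int64(259))
198 (np.int64(252), np.int64(260), np.int64(252), np.int64(259))
202 (np.int64(252), np.int64(261), np.int64(252), np.int64(259))
206 (np.int64(252), np.int64(261), np.int64(253), np.int64(259))
210 (np.int64(252), np.int64(261), np.int64(253), np.int64(260))
214 (np.int64(252), np.int64(261), np.int64(253), np.int64(260))
218 (np.int64(252), np.int64(261), np.int64(253), np.int64(260))
222 (np.int64(253), np.int64(261), np.int64(253), np.int64(260))
226 (np.int64(255), np.int64(261), 0, 0)
230 None
[416.00336038 254.97337593 114.        ]
[495.56294089 268.11812159 114.        ]
```

```bash
python3 - <<'E'
import cv2
a=cv2.imread('pics/w1.png')[135:240,205:310]
cv2.imwrite('pics/w1c.png',cv2.resize(a,(525,525),interpolation=cv2.INTER_NEAREST))
E
```

```text
(no output)
```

View pics/w1c.png

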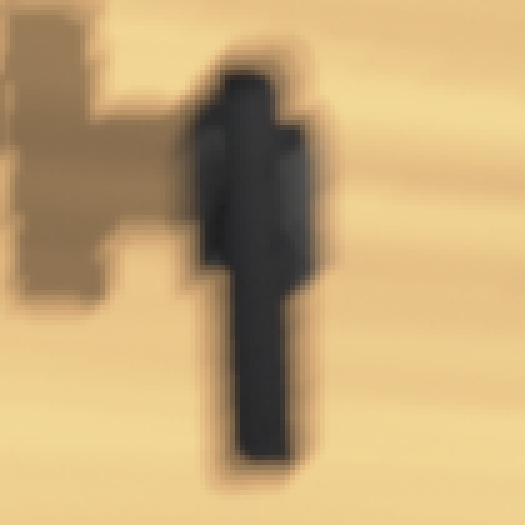

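The crop confirms the bar and tube. The handle centre is near pixel (255.8,188), which gives about (455.5, 261) mm with yaw about 8°. Next I look at the nuts before grasping.

Call:
step_arm --pt "-16 -29 -4 0 0 0" --pt "-36 -66 -8 0 0 0" --pt "-56 -102 -12 0 0 0" --pt "-76 -138 -16 0 0 0" --pt "-95 -174 -20 0 0 0"

```text
time: 2.75
tool_pos: [565.7, 96.2, 272.1]
tcp_rot: [3.141, 0.0, -3.048]
contact_force: [1.3, 1.1, 0.5]
grip_width: 91.6
```

Call:
step_arm --pt "-20 -37 0 0 0 0" --pt "-40 -74 0 0 0 0" --pt "-60 -111 0 0 0 0" --pt "-64 -117 0 0 0 0" --pt "-64 -117 0 0 0 0"

```text
time: 3.17
tool_pos: [640.7, -15.6, 270.7]
tcp_rot: [3.141, -0.001, -3.053]
contact_force: [-0.1, -0.0, -0.9]
grip_width: 91.8
```

```bash
python3 - <<'E'
from h import *
import pickle
o=bot.get_obs();print(o['time'],o['tool_pos'],o['tcp_rot'])
w=bot.capture('wrist');save(w,'w2.png');pickle.dump(w,open('w2.pkl','wb'))
for b in bot.boxes_of('nut_a',w)[:6]:
    print(round(b['p'],2),b['rect'],atz(w,*b['rect'][:2],131).round(1))
tiles=[]
N=[(659.1,-41.8),(583.2,87.3),(454.5,13),(529.9,-117.9)]
for x,y in N:
    u,v=proj(w,[x,y,131]).round().astype(int);print(u,v)
    M=np.float32([[1,0,u-30],[0,1,v-30]])
    t=cv2.warpAffine(w['color'],M,(60,60),flags=cv2.INTER_NEAREST|cv2.WARP_INVERSE_MAP);tiles.append(cv2.resize(t,(300,300),interpolation=cv2.INTER_CUBIC))
im=np.vstack([np.hstack(tiles[:2]),np.hstack(tiles[2:])]);cv2.imwrite('pics/w2c.png',im[:,:,::-1])
E
```

```text
3.1667 [640.67519616 -15.57179476 270.67752037] [ 3.14126819e+00 -1.04764602e-03 -3.05258534e+00]
0.87 [156.9, 59.5, 45.9, 44.7] [ 533.4 -109.4  131. ]
0.77 [231.2, 203.4, 35.7, 38.4] [658.1 -36.1 131. ]
0.56 [367.6, 139.8, 42.8, 40.4] [585.1  86.1 131. ]
225 204
369 138
309 -31
147 54
```

View pics/w2c.png

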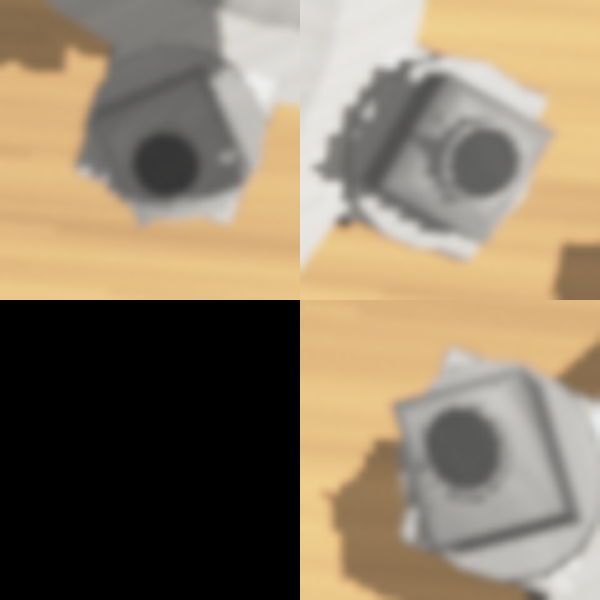

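The crop shows three nuts: T at upper left, L at upper right and R at lower right. Their bolt tops are at full-image pixels (228,206), (376,140) and (149,53). The B nut is out of frame, so I view it on the way back.

Call:
step_arm --pt "28 25 0 0 0 0" --pt "56 50 0 0 0 0" --pt "84 76 0 0 0 0" --pt "93 84 0 0 0 0" --pt "93 84 0 0 0 0"

```text
time: 3.68
tool_pos: [536.2, 65.1, 272.9]
tcp_rot: [3.14, 0.0, -3.044]
contact_force: [0.3, 0.4, 0.1]
grip_width: 91.8
```

```bash
python3 - <<'E'
from h import *
import pickle
w=bot.capture('wrist');save(w,'w3.png');pickle.dump(w,open('w3.pkl','wb'))
o=bot.get_obs();print(o['tool_pos'],o['tcp_rot'])
N=[(659.1,-41.8),(583.2,87.3),(454.5,13),(529.9,-117.9)]
x,y=N[2];u,v=proj(w,[x,y,131]).round().astype(int);print(u,v)
t=w['color'][v-30:v+30,u-30:u+30];cv2.imwrite('pics/w3c.png',cv2.resize(t,(300,300),interpolation=cv2.INTER_CUBIC)[:,:,::-1])
w2=pickle.load(open('w2.pkl','rb'))
def px(c,a): return c[0]-30+a[0]/5-.4,c[1]-30+a[1]/5-.4
for n,c,bolt,edges in [('T',(225,204),(165,162),[((100,110),(205,68)),((205,68),(245,180))]),
  ('L',(369,138),(185,162),[((440-300,75),(250,135)),((140,75),(75,190))]),
  ('R',(147,54),(162,147),[((98,105),(225,70)),((140,250),(275,215)),((98,105),(130,245)),((225,70),(275,215))])]:
    print(n,atz(w2,*px(c,bolt),135).round(1),[np.degrees(np.arctan2(*(atz(w2,*px(c,b),128)-atz(w2,*px(c,a),128))[[1,0]]))%90 for a,b in edges])
E
```

```text
[537.94632341  63.74112729 272.93296053] [ 3.14128593e+00  1.41690423e-03 -3.04505568e+00]
205 94
T [659.8 -39.1 135. ] [np.float64(27.370520105495387), np.float64(23.404348722227606)]
L [584.4  91.8 135. ] [np.float64(68.3903144465261), np.float64(69.4006123701643)]
R [ 529.5 -114.8  135. ] [np.float64(18.898814027198213), np.float64(18.441242882832768), np.float64(13.451791988014511), np.float64(21.74588084963588)]
```

View pics/w3c.png

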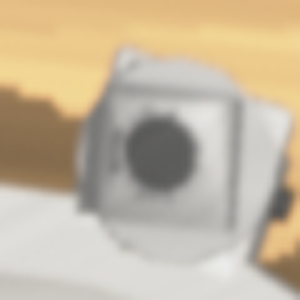

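The crop shows the B nut nearly axis-aligned in the image, with its bolt top at about (207,94). The nuts' yaws differ by more than 0.2 rad, so I rectify all four and fit each yaw.

```bash
cat > rect.py <<'E'
from h import *
import pickle
w2=pickle.load(open('w2.pkl','rb'));w3=pickle.load(open('w3.pkl','rb'))
def px(c,a): return c[0]-30+a[0]/5-.4,c[1]-30+a[1]/5-.4
B=px((205,94),(160,152))
C=dict(T=(w2,atz(w2,*px((225,204),(165,162)),135)),L=(w2,atz(w2,*px((369,138),(185,162)),135)),B=(w3,atz(w3,*B,135)),R=(w2,atz(w2,*px((147,54),(162,147)),135)))
S=8 #px per mm
tiles=[]
for n,(w,c) in C.items():
    k=18;q=np.float32([proj(w,[c[0]+dx,c[1]+dy,130]) for dx,dy in [(k,k),(k,-k),(-k,-k),(-k,k)]])
    H=cv2.getPerspectiveTransform(q,np.float32([[0,0],[2*k*S,0],[2*k*S,2*k*S],[0,2*k*S]]))
    im=cv2.warpPerspective(w['color'],H,(2*k*S,2*k*S),flags=cv2.INTER_CUBIC)
    g=cv2.GaussianBlur(cv2.cvtColor(im,cv2.COLOR_RGB2GRAY).astype(np.float32),(0,0),4)
    gx=cv2.Sobel(g,cv2.CV_32F,1,0);gy=cv2.Sobel(g,cv2.CV_32F,0,1)
    m=np.hypot(gx,gy)
    # fit square: centre offset, half size h, angle: mean |normal gradient| along the sides
    best=[]
    s=np.linspace(-.85,.85,41)
    for h in (8,9,10,11,12):
      for a in np.radians(np.arange(0,90,1.5)):
        for ox in np.arange(-2,2.1,1):
          for oy in np.arange(-2,2.1,1):
            sc=1e9;tot=[]
            for j in range(4):
                th=a+j*np.pi/2;nx,ny=np.cos(th),np.sin(th)
                X=ox+h*nx-s*h*ny;Y=oy+h*ny+s*h*nx     # world dx,dy
                u=((k-Y)*S).astype(int).clip(0,2*k*S-1);v=((k-X)*S).astype(int).clip(0,2*k*S-1)
                # world x-> -v, y-> -u
                tot.append(abs(np.mean(gx[v,u]*-ny+gy[v,u]*-nx)))
            best.append((np.mean(np.sqrt(tot)),h,np.degrees(a),ox,oy))
    best.sort(reverse=True);print(n,c.round(1),[tuple(np.round(b,2).tolist()) for b in best[:4]])
    _,h,a,ox,oy=best[0];a=np.radians(a)
    P=[(ox+h*(np.cos(a)*i-np.sin(a)*j),oy+h*(np.sin(a)*i+np.cos(a)*j)) for i,j in [(1,1),(1,-1),(-1,-1),(-1,1)]]
    o=im.copy();cv2.polylines(o,[np.int32([[(k-y)*S,(k-x)*S] for x,y in P])],True,(255,0,0),1);tiles.append(cv2.resize(np.hstack([im,o]),(400,200)))
im=np.vstack([np.hstack(tiles[:2]),np.hstack(tiles[2:])]);cv2.imwrite('pics/rect.png',im[:,:,::-1])
E
python3 rect.py
```

```text
T [659.8 -39.1 135. ] [(3.79, 11.0, 27.0, -2.0, 2.0), (3.78, 11.0, 25.5, -2.0, 2.0), (3.78, 11.0, 28.5, -2.0, 2.0), (3.76, 11.0, 24.0, -2.0, 2.0)]
L [584.4  91.8 135. ] [(3.93, 8.0, 33.0, 0.0, -1.0), (3.93, 8.0, 31.5, 0.0, -1.0), (3.92, 8.0, 30.0, 0.0, -1.0), (3.92, 8.0, 34.5, 0.0, -1.0)]
B [454.2  15.3 135. ] [(3.7, 8.0, 1.5, -2.0, 2.0), (3.69, 8.0, 3.0, -2.0, 2.0), (3.67, 8.0, 88.5, -2.0, 2.0), (3.67, 8.0, 4.5, -2.0, 2.0)]
R [ 529.5 -114.8  135. ] [(4.05, 11.0, 19.5, 1.0, 2.0), (4.04, 11.0, 18.0, 1.0, 2.0), (4.0, 11.0, 21.0, 1.0, 2.0), (3.98, 12.0, 18.0, 1.0, 0.0)]
```

View pics/rect.png

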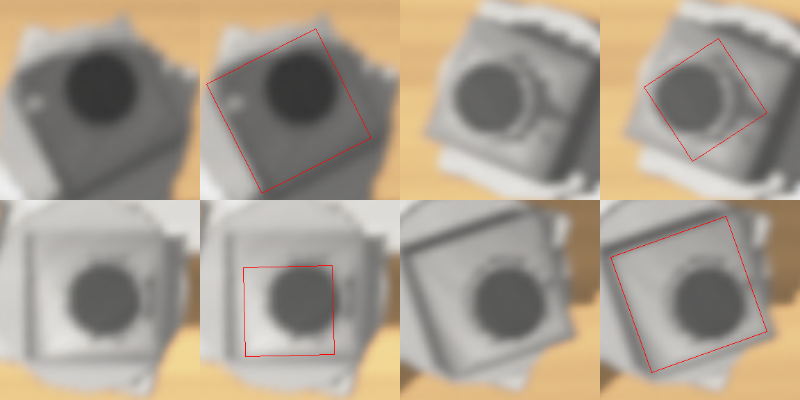

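The rectified tiles show four clear 24 mm squares. Read off the edges, the nut yaws mod 90 are T 25°, L 68°, B 1° and R 18.5°. Now the grasp.

Call:
step_arm --pt "11 34 0 0 0 -0.01" --pt "22 68 0 0 0 -0.02" --pt "33 103 0 0 0 -0.03" --pt "44 138 20 0 0 -0.04" --pt "54 172 40 0 0 -0.05" --fingers 60

```text
time: 4.15
tool_pos: [470.1, 229.2, 232.5]
tcp_rot: [3.141, 0.004, -2.999]
contact_force: [0.9, 1.0, 0.3]
grip_width: 63.7
```

Call:
step_arm --pt "13.6 34.7 20 0 0 0" --pt "13.6 34.7 40 0 0 0" --pt "13.6 34.7 60 0 0 0" --pt "13.6 34.7 60 0 0 0" --pt "13.6 34.7 60 0 0 0"

```text
time: 4.57
tool_pos: [451.6, 259.8, 171.4]
tcp_rot: [-3.141, -0.002, -2.999]
contact_force: [1.0, -0.4, -0.1]
grip_width: 60.1
```

```bash
python3 - <<'E'
from h import *
for i in range(3):
    o=bot.get_obs();print(o['time'],o['tool_pos'],o['tcp_rot'])
    w=bot.capture('wrist')
save(w,'w4.png')
b=bot.boxes_of('key_grip',w)[:1];print(b, proj(w,[455.3,261.5,114]))
E
```

```text
4.5667 [451.55058013 259.8275534  171.36178238] [-3.14125477e+00 -1.61026022e-03 -2.99884445e+00]
4.6167 [452.34409167 259.7779975  172.39828584] [ 3.14136666e+00  7.37500661e-04 -2.99947229e+00]
4.6667 [452.73727014 259.71622239 172.95120022] [ 3.14103904e+00  2.06406115e-03 -2.99989200e+00]
[{'rect': [256.4, 200.6, 35.1, 89.7], 'p': 0.68}] [255.38305234 219.46148733]
```

Call:
step_arm --pt "-4 1 20 0 0 0" --pt "-4 1 45 0 0 0" --pt "-4 1 60 0 0 0" --pt "-4 1 65 0 0 0" --pt "-4 1 65 0 0 0"

```text
time: 5.18
tool_pos: [455.6, 260.7, 106.4]
tcp_rot: [-3.141, -0.001, -3.0]
contact_force: [-0.6, 0.6, -0.4]
grip_width: 59.7
```

Call:
step_arm --pt "0 0 0 0 0 0" --pt "0 0 0 0 0 0" --pt "0 0 0 0 0 0" --pt "0 0 0 0 0 0" --pt "0 0 0 0 0 0" --fingers 0

```text
time: 5.6
tool_pos: [455.9, 261.2, 107.4]
tcp_rot: [3.141, 0.001, -2.999]
contact_force: [-0.3, 0.5, 0.4]
grip_width: 31.4
```

Call:
step_arm --pt "0 0 0 0 0 0" --pt "0 0 0 0 0 0" --pt "0 0 0 0 0 0"

```text
time: 5.85
tool_pos: [455.6, 261.2, 106.8]
tcp_rot: [3.141, 0.0, -2.999]
contact_force: [-0.3, 0.2, 0.5]
grip_width: 17.9
```

```bash
python3 - <<'E'
from h import *
o=bot.get_obs();print(o['time'],o['tool_pos'],o['tcp_rot'],o['contact_force'],o['moment'],o['grip_width'])
E
```

```text
5.85 [455.59876509 261.15452057 106.80058329] [ 3.14148404e+00  1.82593004e-04 -2.99934642e+00] [-0.34457943  0.22713894  0.49052082] [-0.02037655  0.06330424  0.00633315] 17.870517380367744
```

Call:
step_arm --pt "0 0 -20 0 0 0" --pt "0 0 -55 0 0 0" --pt "0 0 -92 0 0 0" --pt "0 0 -130 0 0 0" --pt "0 0 -153 0 0 0"

```text
time: 6.27
tool_pos: [456.2, 261.4, 263.4]
tcp_rot: [3.141, 0.004, -2.999]
contact_force: [1.2, 0.4, -1.2]
grip_width: 17.8
```

Call:
step_arm --pt "-10 -21 0 0 0 0" --pt "-27 -55 0 0 0 0" --pt "-44 -90 0 0 0 0" --pt "-61 -125 0 0 0 0" --pt "-78 -160 0 0 0 0"

```text
time: 6.68
tool_pos: [555.9, 112.3, 259.4]
tcp_rot: [3.141, -0.001, -2.999]
contact_force: [1.9, 0.5, -2.2]
grip_width: 17.9
```

Call:
step_arm --pt "-17 -35 0 0 0 -0.06" --pt "-34 -70 0 0 0 -0.12" --pt "-51 -105 0 0 0 -0.18" --pt "-68 -140 0 0 0 -0.24" --pt "-81.5 -167.2 0 0 0 -0.294"

```text
time: 7.1
tool_pos: [660.7, -43.1, 258.8]
tcp_rot: [3.141, -0.001, -2.704]
contact_force: [-1.0, 0.9, -1.8]
grip_width: 17.8
```

Call:
step_arm --pt "0 0 0 0 0 0" --pt "0 0 0 0 0 0" --pt "0 0 0 0 0 0"

```text
time: 7.35
tool_pos: [659.3, -39.7, 258.9]
tcp_rot: [3.14, -0.001, -2.706]
contact_force: [0.5, 0.1, -2.2]
grip_width: 17.6
```

```bash
python3 - <<'E'
from h import *
import pickle
o=bot.get_obs();print(o['time'],o['tool_pos'],o['tcp_rot'],o['contact_force'],o['moment'],o['grip_width'],o['joint_positions'])
w=bot.capture('wrist');s=bot.capture('scene');t=bot.capture('top');pickle.dump((o,w,s,t),open('v5.pkl','wb'))
X=o['tool_pos']
us=proj(s,[X[0],X[1],X[2]-60]).astype(int);ut=proj(t,[X[0],X[1],180]).astype(int);print(us,ut)
a=cv2.resize(w['color'][100:250,180:330],(450,450),interpolation=cv2.INTER_CUBIC)
b=cv2.resize(s['color'][us[1]-38:us[1]+37,us[0]-30:us[0]+30],(360,450),interpolation=cv2.INTER_CUBIC)
cv2.imwrite('pics/v5.png',np.hstack([a,b])[:,:,::-1][:,:800])
print(proj(w,[X[0],X[1],X[2]-106.7]))
E
```

```text
7.35 [659.27499409 -39.73659029 258.85077231] [ 3.13992128e+00 -1.38963920e-03 -2.70618225e+00] [ 0.48337556  0.12112108 -2.21044494] [ 0.0461806   0.01408246 -0.01617818] 17.643863620555546 [-1.76389505e-01  5.97563785e-01  1.08742078e+00  5.73683249e-04
  1.45870563e+00 -2.18265984e+00]
[265 197] [264 132]
[253.58995738 197.23401663]
```

View pics/v5.png

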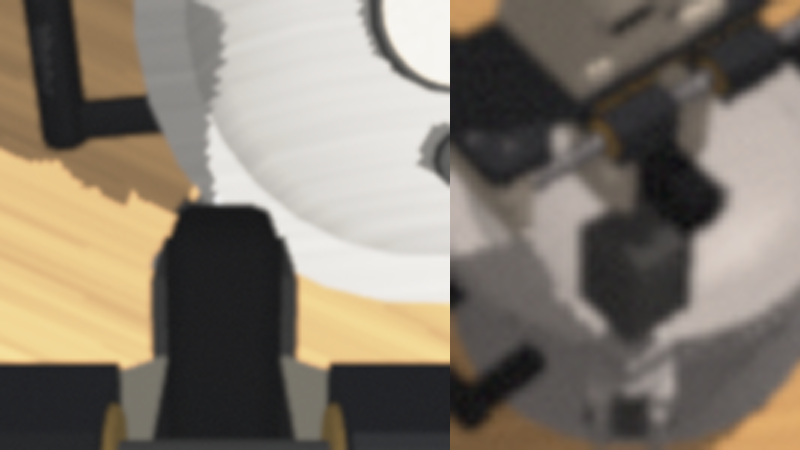

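The wrist half shows the handle's near end at crop (225,207) hiding the tube. The scene half shows the tube over nut T, its silhouette running from x 582 to 692 with the lowest corner at (632,340). I check both against the model.

```bash
python3 - <<'E'
from h import *
import pickle
from scipy.spatial.transform import Rotation as Ro
o,w,s,t=pickle.load(open('v5.pkl','rb'))
R=Ro.from_euler('xyz',o['tcp_rot']).as_matrix();X=o['tool_pos']
W=lambda a:R@np.array(a,float)+X
for z in (18.7,-7.3): print('wrist crop end',z,[((proj(w,W((42,y,z)))-[180,100])*3).round(0) for y in (-9,9)])
f=lambda p:((p-[235,159])*6+[450,0]).round(0)
print('tube mouth corners',[f(proj(s,W((a,b,106.7)))) for a in(-17.1,17.1) for b in(-17.1,17.1)])
print('tube top corners',[f(proj(s,W((a,b,68)))) for a in(-17.1,17.1) for b in(-17.1,17.1)])
print('scene bolt proj from wrist/top est',[f(proj(s,[x,y,135])) for x,y in((659.8,-39.1),(659.1,-41.8))])
print('handle ends x+-42',[f(proj(s,W((a,0,0)))) for a in(-42,42)])
g=t['color'];u=proj(t,W((0,0,90)));print(u)
E
```

```text
wrist crop end 18.7 [array([170., 199.]), array([272., 199.])]
wrist crop end -7.3 [array([160., 229.]), array([282., 229.])]
tube mouth corners [array([623., 348.]), array([687., 307.]), array([573., 295.]), array([637., 256.])]
tube top corners [array([624., 292.]), array([690., 251.]), array([573., 239.]), array([638., 199.])]
scene bolt proj from wrist/top est [array([631., 326.]), array([624., 326.])]
handle ends x+-42 [array([702., 206.]), array([570.,  75.])]
[264.40957722 134.08716793]
```

Both wrist-bias hypotheses (grip offset or camera bias) give a TCP about 1.5 mm further along tool +x. I descend gently.

Call:
step_arm --pt "1.5 0 10 0 0 0" --pt "1.5 0 19 0 0 0" --pt "1.5 0 22 0 0 0" --pt "1.5 0 23.5 0 0 0" --pt "1.5 0 25 0 0 0"

```text
time: 7.92
tool_pos: [658.5, -40.4, 234.8]
tcp_rot: [3.142, 0.0, -2.705]
contact_force: [0.8, -0.1, -1.4]
grip_width: 17.6
```

Call:
step_arm --pt "0 0 0 0 0 0" --pt "0 0 0.5 0 0 0" --pt "0 0 1 0 0 0"

```text
time: 8.17
tool_pos: [658.8, -40.8, 234.3]
tcp_rot: [-3.141, 0.001, -2.705]
contact_force: [1.2, 1.1, -0.4]
grip_width: 17.6
```

```bash
cat > st.py <<'E'
from plant import bot
import numpy as np
np.set_printoptions(suppress=True,precision=3)
o=bot.get_obs();print(o['time'],o['tool_pos'],o['tcp_rot'],'F',o['contact_force'],'M',o['moment'],o['grip_width'],o['joint_positions'][5])
E
python3 st.py
```

```text
8.1667 [658.837 -40.789 234.263] [-3.141  0.001 -2.705] F [ 1.16   1.098 -0.435] M [ 0.18  -0.219  0.028] 17.56776758418904 -2.1850044530873616
```

Call:
step_arm --pt "0 0 1 0 0 0" --pt "0 0 2 0 0 0" --pt "0 0 3 0 0 0" --pt "0 0 3 0 0 0"

```text
time: 8.5
tool_pos: [658.9, -40.6, 230.5]
tcp_rot: [-3.142, 0.001, -2.705]
contact_force: [3.5, 1.2, -1.6]
grip_width: 17.6
```

```bash
python3 st.py
```

```text
8.5 [658.861 -40.641 230.539] [-3.142  0.001 -2.705] F [ 3.524  1.235 -1.555] M [ 0.371 -0.851  0.025] 17.631048975533893 -2.18508861780483
```

Call:
step_arm --pt "-0.4 0 1 0 0 0" --pt "-0.8 0 3 0 0 0" --pt "-0.8 0 4.5 0 0 0" --pt "-0.8 0 6 0 0 0" --pt "-0.8 0 6 0 0 0"

```text
time: 8.92
tool_pos: [659.1, -40.4, 224.1]
tcp_rot: [3.141, -0.0, -2.705]
contact_force: [3.3, 1.8, -2.2]
grip_width: 17.9
```

```bash
python3 st.py
```

```text
8.9167 [659.145 -40.416 224.125] [ 3.141 -0.    -2.705] F [ 3.285  1.801 -2.164] M [ 0.391 -0.761  0.052] 17.917319620906692 -2.1843076446685794
```

Call:
step_arm --pt "-0.6 0.1 0 0 0 0.05" --pt "-0.6 0.1 0 0 0 0.14" --pt "-0.6 0.1 0 0 0 0.24" --pt "-0.6 0.1 0 0 0 0.34" --pt "-0.6 0.1 0 0 0 0.44"

```text
time: 9.33
tool_pos: [659.8, -40.4, 224.5]
tcp_rot: [-3.141, -0.0, 3.133]
contact_force: [3.6, 0.5, -2.9]
grip_width: 17.7
```

```bash
python3 st.py
```

```text
9.3333 [659.752 -40.367 224.467] [-3.141 -0.     3.133] F [ 3.563  0.501 -2.901] M [ 0.161 -0.754  0.095] 17.735296137184115 -1.73885044656115
```

Call:
step_arm --pt "0 0 0 0 0 0.1" --pt "0 0 0 0 0 0.2" --pt "0 0 0 0 0 0.3" --pt "0 0 0 0 0 0.34" --pt "0 0 0 0 0 0.34"

```text
time: 9.75
tool_pos: [659.7, -40.4, 224.5]
tcp_rot: [-3.141, 0.0, 2.796]
contact_force: [2.9, 0.6, -1.7]
grip_width: 17.6
```

```bash
python3 st.py
```

```text
9.75 [659.746 -40.359 224.522] [-3.141  0.     2.796] F [ 2.923  0.605 -1.668] M [ 0.136 -0.761  0.012] 17.637310000520323 -1.4023402656206914
```

Call:
step_arm --pt "0 0 0 0 0 -0.06" --pt "0 0 -6 0 0 -0.06" --pt "0 0 -15 0 0 -0.06" --pt "0 0 -25 0 0 -0.06" --pt "0 0 -33 0 0 -0.06"

```text
time: 10.17
tool_pos: [659.5, -40.2, 259.4]
tcp_rot: [-3.142, 0.0, 2.857]
contact_force: [0.4, -0.6, -2.1]
grip_width: 18.2
```

Call:
step_arm --pt "30 -0.7 0 0 0 -0.06" --pt "69 -1.7 0 0 0 -0.12" --pt "109 -2.6 0 0 0 -0.18" --pt "149 -3.6 0 0 0 -0.24" --pt "190 -4.6 0 0 0 -0.3"

```text
time: 10.58
tool_pos: [474.0, 9.0, 258.4]
tcp_rot: [-3.142, 0.0, -3.123]
contact_force: [0.1, -0.5, -0.6]
grip_width: 17.7
```

Call:
step_arm --pt "15 4 0 0 0 0" --pt "21.5 6.1 0 0 0 0" --pt "21.5 6.1 8 0 0 0" --pt "21.5 6.1 15 0 0 0" --pt "21.5 6.1 17 0 0 0"

```text
time: 11.0
tool_pos: [455.1, 14.1, 239.4]
tcp_rot: [3.141, -0.001, -3.126]
contact_force: [-1.2, -0.6, -1.7]
grip_width: 17.8
```

Call:
step_arm --pt "0 0 0 0 0 0" --pt "0 0 0 0 0 0"

```text
time: 11.17
tool_pos: [455.1, 14.1, 240.1]
tcp_rot: [3.141, -0.001, -3.126]
contact_force: [-0.3, 1.1, -2.0]
grip_width: 18.1
```

```bash
python3 st.py
```

```text
11.1667 [455.083  14.129 240.062] [ 3.141 -0.001 -3.126] F [-0.256  1.05  -2.001] M [0.015 0.025 0.035] 18.099947127459327 -1.7241988608174028
```

Call:
step_arm --pt "0.6 0.2 2 0 0 0" --pt "0.6 0.2 4 0 0 0" --pt "0.6 0.2 6 0 0 0" --pt "0.6 0.2 8 0 0 0" --pt "0.6 0.2 8.5 0 0 0"

```text
time: 11.58
tool_pos: [453.5, 14.6, 231.8]
tcp_rot: [3.141, -0.001, -3.125]
contact_force: [-0.2, -0.3, -2.2]
grip_width: 17.4
```

```bash
python3 st.py
```

```text
11.5833 [453.512  14.605 231.794] [ 3.141 -0.001 -3.125] F [-0.226 -0.348 -2.157] M [-0.046  0.197 -0.057] 17.443599620676938 -1.7240338111495435
```

Call:
step_arm --pt "0 0 2 0 0 0" --pt "0 0 4 0 0 0" --pt "0 0 6 0 0 0" --pt "0 0 7.5 0 0 0" --pt "0 0 7.5 0 0 0"

```text
time: 12.0
tool_pos: [453.6, 14.6, 224.3]
tcp_rot: [3.141, -0.001, -3.125]
contact_force: [-1.1, -0.2, -1.8]
grip_width: 18.0
```

```bash
python3 st.py
```

```text
12.0 [453.612  14.611 224.338] [ 3.141 -0.001 -3.125] F [-1.077 -0.228 -1.794] M [-0.02   0.338 -0.02 ] 17.985034323673535 -1.7240394597067805
```

Call:
step_arm --pt "0 0 0 0 0 0.05" --pt "0 0 0 0 0 0.14" --pt "0 0 0 0 0 0.24" --pt "0 0 0 0 0 0.34" --pt "0 0 0 0 0 0.44"

```text
time: 12.42
tool_pos: [453.1, 14.9, 224.5]
tcp_rot: [3.142, -0.002, 2.713]
contact_force: [-1.9, 1.4, -1.6]
grip_width: 17.6
```

```bash
python3 st.py
```

```text
12.4167 [453.148  14.945 224.475] [ 3.142 -0.002  2.713] F [-1.925  1.416 -1.596] M [0.309 0.676 0.079] 17.617417418987888 -1.2793041743143647
```

Call:
step_arm --pt "0 0 0 0 0 0.1" --pt "0 0 0 0 0 0.2" --pt "0 0 0 0 0 0.3" --pt "0 0 0 0 0 0.34" --pt "0 0 0 0 0 0.34"

```text
time: 12.83
tool_pos: [453.3, 15.1, 224.5]
tcp_rot: [-3.141, -0.002, 2.376]
contact_force: [-2.3, 1.8, -1.0]
grip_width: 17.9
```

```bash
python3 st.py
```

```text
12.8333 [453.288  15.055 224.476] [-3.141 -0.002  2.376] F [-2.348  1.805 -1.039] M [0.474 0.673 0.047] 17.87247080770499 -0.9427355268580858
```

Call:
step_arm --pt "0 0 0 0 0 -0.06" --pt "0 0 -6 0 0 -0.06" --pt "0 0 -15 0 0 -0.06" --pt "0 0 -25 0 0 -0.06" --pt "0 0 -33 0 0 -0.06"

```text
time: 13.25
tool_pos: [454.6, 14.3, 259.5]
tcp_rot: [3.14, 0.003, 2.437]
contact_force: [0.8, 0.3, -1.8]
grip_width: 18.0
```

Call:
step_arm --pt "-10 28 0 0 0 -0.08" --pt "-23 64 0 0 0 -0.16" --pt "-36 101 0 0 0 -0.24" --pt "-48 134 0 0 0 -0.321" --pt "-50.8 142.3 0 0 0 -0.321"

```text
time: 13.67
tool_pos: [588.5, 92.4, 257.9]
tcp_rot: [3.139, 0.003, 2.764]
contact_force: [-1.1, -0.2, -2.9]
grip_width: 17.8
```

Call:
step_arm --pt "0 0 8 0 0 0" --pt "0 0 15 0 0 0" --pt "0 0 17 0 0 0" --pt "0 0 17 0 0 0"

```text
time: 14.0
tool_pos: [583.3, 89.4, 240.0]
tcp_rot: [-3.141, -0.002, 2.757]
contact_force: [-0.4, 0.2, -2.2]
grip_width: 17.9
```

```bash
python3 st.py
```

```text
14.0 [583.254  89.423 239.983] [-3.141 -0.002  2.757] F [-0.409  0.247 -2.241] M [ 0.004 -0.022  0.061] 17.862316428531788 -1.1641734765985179
```

Call:
step_arm --pt "0 0 2 0 0 0" --pt "0 0 4 0 0 0" --pt "0 0 6 0 0 0" --pt "0 0 8 0 0 0" --pt "0 0 8.5 0 0 0"

```text
time: 14.42
tool_pos: [584.3, 90.2, 231.9]
tcp_rot: [-3.141, -0.001, 2.759]
contact_force: [0.0, -0.2, -1.3]
grip_width: 17.6
```

```bash
python3 st.py
```

```text
14.4167 [584.256  90.153 231.946] [-3.141 -0.001  2.759] F [ 0.018 -0.174 -1.277] M [0.023 0.16  0.002] 17.633092296237795 -1.1644369222513549
```

Call:
step_arm --pt "0 0 2 0 0 0" --pt "0 0 4 0 0 0" --pt "0 0 6 0 0 0" --pt "0 0 7.5 0 0 0" --pt "0 0 7.5 0 0 0"

```text
time: 14.83
tool_pos: [584.4, 90.2, 224.2]
tcp_rot: [-3.141, -0.001, 2.759]
contact_force: [-1.7, 0.1, -1.9]
grip_width: 18.0
```

```bash
python3 st.py
```

```text
14.8333 [584.44   90.24  224.194] [-3.141 -0.001  2.759] F [-1.725  0.145 -1.89 ] M [0.075 0.329 0.065] 17.965379129767303 -1.1644706482826357
```

Call:
step_arm --pt "0 0 0 0 0 0.05" --pt "0 0 0 0 0 0.14" --pt "0 0 0 0 0 0.24" --pt "0 0 0 0 0 0.34" --pt "0 0 0 0 0 0.44"

```text
time: 15.25
tool_pos: [584.2, 90.8, 224.4]
tcp_rot: [-3.141, -0.002, 2.314]
contact_force: [-2.3, 2.2, -2.4]
grip_width: 17.5
```

```bash
python3 st.py
```

```text
15.25 [584.165  90.811 224.439] [-3.141 -0.002  2.314] F [-2.268  2.174 -2.381] M [0.53  0.502 0.088] 17.46148663015475 -0.7196833065172512
```

Call:
step_arm --pt "0 0 0 0 0 0.1" --pt "0 0 0 0 0 0.2" --pt "0 0 0 0 0 0.3" --pt "0 0 0 0 0 0.34" --pt "0 0 0 0 0 0.34"

```text
time: 15.67
tool_pos: [584.3, 90.9, 224.5]
tcp_rot: [-3.141, -0.002, 1.978]
contact_force: [-2.2, 2.3, -2.6]
grip_width: 18.0
```

```bash
python3 st.py
```

```text
15.6667 [584.329  90.877 224.463] [-3.141 -0.002  1.978] F [-2.175  2.323 -2.551] M [0.648 0.506 0.067] 18.02272593684142 -0.38319932535551315
```

Call:
step_arm --pt "0 0 0 0 0 -0.06" --pt "0 0 -6 0 0 -0.06" --pt "0 0 -15 0 0 -0.06" --pt "0 0 -25 0 0 -0.06" --pt "0 0 -33 0 0 -0.06"

```text
time: 16.08
tool_pos: [585.3, 89.9, 259.8]
tcp_rot: [3.139, 0.002, 2.038]
contact_force: [-0.4, 0.2, -2.4]
grip_width: 17.9
```

Call:
step_arm --pt "-20 -18 0 0 0 0" --pt "-49 -44 0 0 0 0" --pt "-79 -71 0 0 0 0" --pt "-109 -98 0 0 0 0" --pt "-138 -124 0 0 0 0"

```text
time: 16.5
tool_pos: [535.8, -90.9, 259.1]
tcp_rot: [3.14, 0.002, 2.039]
contact_force: [1.1, 0.5, -2.5]
grip_width: 17.5
```

Call:
step_arm --pt "-17 -15 0 0 0 0.07" --pt "-20.7 -18.4 8 0 0 0.144" --pt "-20.7 -18.4 15 0 0 0.144" --pt "-20.7 -18.4 17 0 0 0.144" --pt "-20.7 -18.4 17 0 0 0.144"

```text
time: 16.92
tool_pos: [529.1, -115.0, 240.5]
tcp_rot: [-3.141, -0.001, 1.897]
contact_force: [0.4, 0.2, -2.1]
grip_width: 18.1
```

```bash
python3 st.py
```

```text
16.9167 [ 529.094 -115.004  240.454] [-3.141 -0.001  1.897] F [ 0.387  0.247 -2.086] M [-0.065  0.027  0.064] 18.081657433195133 -0.6822962338906639
```

Call:
step_arm --pt "0 0 2 0 0 0" --pt "0 0 4 0 0 0" --pt "0 0 5 0 0 0" --pt "0 0 6 0 0 0" --pt "0 0 7 0 0 0"

```text
time: 17.33
tool_pos: [529.2, -115.3, 233.7]
tcp_rot: [3.141, -0.0, 1.896]
contact_force: [0.2, -0.2, -2.1]
grip_width: 17.6
```

```bash
python3 st.py
```

```text
17.3333 [ 529.241 -115.336  233.671] [ 3.141 -0.     1.896] F [ 0.155 -0.155 -2.148] M [-0.081  0.005  0.024] 17.59664708099739 -0.6809862038284233
```

Call:
step_arm --pt "0 0 2 0 0 0" --pt "0 0 4 0 0 0" --pt "0 0 6 0 0 0" --pt "0 0 8 0 0 0" --pt "0 0 9 0 0 0"

```text
time: 17.75
tool_pos: [529.0, -115.7, 224.3]
tcp_rot: [-3.141, -0.0, 1.895]
contact_force: [0.2, -0.9, -2.1]
grip_width: 17.3
```

```bash
python3 st.py
```

```text
17.75 [ 528.994 -115.654  224.289] [-3.141 -0.     1.895] F [ 0.173 -0.89  -2.143] M [-0.064  0.049  0.017] 17.316476665211425 -0.680851023420923
```

Call:
step_arm --pt "0 0 0 0 0 0.05" --pt "0 0 0 0 0 0.14" --pt "0 0 0 0 0 0.24" --pt "0 0 0 0 0 0.34" --pt "0 0 0 0 0 0.44"

```text
time: 18.17
tool_pos: [529.2, -115.4, 224.5]
tcp_rot: [3.142, -0.001, 1.45]
contact_force: [1.0, 0.9, -3.2]
grip_width: 17.9
```

```bash
python3 st.py
```

```text
18.1667 [ 529.198 -115.365  224.492] [ 3.142 -0.001  1.45 ] F [ 0.957  0.888 -3.196] M [ 0.217 -0.135  0.066] 17.858202116284552 -0.23603508631311787
```

Call:
step_arm --pt "0 0 0 0 0 0.1" --pt "0 0 0 0 0 0.2" --pt "0 0 0 0 0 0.3" --pt "0 0 0 0 0 0.34" --pt "0 0 0 0 0 0.34"

```text
time: 18.58
tool_pos: [529.4, -115.5, 224.6]
tcp_rot: [3.141, -0.001, 1.113]
contact_force: [1.9, 1.5, -2.2]
grip_width: 17.9
```

```bash
python3 st.py
```

```text
18.5833 [ 529.4   -115.458  224.564] [ 3.141 -0.001  1.113] F [ 1.852  1.488 -2.233] M [ 0.212 -0.233 -0.007] 17.877028190800196 0.10046478528541844
```

Round one is done on all four nuts. I stay on R for round two and feel for the bite.

Call:
step_arm --pt "0 0 0 0 0 0.05" --pt "0 0 0 0 0 0.1" --pt "0 0 0 0 0 0.15"

```text
time: 18.83
tool_pos: [529.4, -115.5, 224.6]
tcp_rot: [3.141, -0.001, 0.964]
contact_force: [1.3, 1.0, -2.8]
grip_width: 17.6
```

```bash
python3 st.py
```

```text
18.8333 [ 529.438 -115.461  224.645] [ 3.141 -0.001  0.964] F [ 1.261  1.015 -2.765] M [ 0.178 -0.36   0.071] 17.59796984689951 0.24966895959986596
```

Call:
step_arm --pt "0 0 0 0 0 0.02" --pt "0 0 0 0 0 0.04" --pt "0 0 0 0 0 0.05"

```text
time: 19.08
tool_pos: [529.4, -115.5, 224.7]
tcp_rot: [3.141, -0.001, 0.915]
contact_force: [2.0, 1.9, -4.0]
grip_width: 17.6
```

```bash
python3 st.py
```

```text
19.0833 [ 529.378 -115.538  224.694] [ 3.141 -0.001  0.915] F [ 2.025  1.932 -3.994] M [ 0.258 -0.498  0.071] 17.642789502241815 0.2990002816815282
```

Call:
step_arm --pt "0 0 0 0 0 0.02" --pt "0 0 0 0 0 0.04" --pt "0 0 0 0 0 0.055"

```text
time: 19.33
tool_pos: [529.3, -115.6, 224.8]
tcp_rot: [3.141, -0.001, 0.858]
contact_force: [3.3, 1.1, -2.9]
grip_width: 17.8
```

```bash
python3 st.py
```

```text
19.3333 [ 529.349 -115.609  224.755] [ 3.141 -0.001  0.858] F [ 3.285  1.08  -2.861] M [ 0.309 -0.646  0.095] 17.77552379896939 0.35551540515325664
```

Call:
step_arm --pt "0 0 0 0 0 0.02" --pt "0 0 0 0 0 0.04" --pt "0 0 0 0 0 0.055"

```text
time: 19.58
tool_pos: [529.3, -115.7, 224.8]
tcp_rot: [3.141, -0.0, 0.803]
contact_force: [3.8, 1.9, -3.9]
grip_width: 17.6
```

```bash
python3 st.py
```

```text
19.5833 [ 529.31  -115.669  224.779] [ 3.141 -0.     0.803] F [ 3.85   1.915 -3.859] M [ 0.274 -0.756  0.065] 17.638867144768117 0.41093535545426313
```

Call:
step_arm --pt "0.5 0.5 0 0 0 0.02" --pt "0.5 0.5 0 0 0 0.04" --pt "0.5 0.5 0 0 0 0.055"

```text
time: 19.83
tool_pos: [529.7, -115.6, 224.8]
tcp_rot: [-3.141, 0.0, 0.748]
contact_force: [1.8, 1.4, -1.3]
grip_width: 17.7
```

```bash
python3 st.py
```

```text
19.8333 [ 529.672 -115.648  224.773] [-3.141  0.     0.748] F [ 1.801  1.447 -1.3  ] M [ 0.299 -0.337  0.037] 17.667357081626136 0.4665429364363239
```

Call:
step_arm --pt "0 0 0 0 0 0.02" --pt "0 0 0 0 0 0.04" --pt "0 0 0 0 0 0.055"

```text
time: 20.08
tool_pos: [529.7, -115.7, 224.7]
tcp_rot: [-3.141, 0.0, 0.693]
contact_force: [1.0, 1.2, -1.9]
grip_width: 17.9
```

```bash
python3 st.py
```

```text
20.0833 [ 529.727 -115.679  224.744] [-3.141  0.     0.693] F [ 1.004  1.249 -1.935] M [ 0.27  -0.254  0.121] 17.942706985133828 0.5215833585332116
```

Call:
step_arm --pt "0 0 0 0 0 0.02" --pt "0 0 0 0 0 0.04" --pt "0 0 0 0 0 0.05"

```text
time: 20.33
tool_pos: [529.8, -115.7, 224.7]
tcp_rot: [-3.142, 0.0, 0.643]
contact_force: [0.9, 1.1, -1.3]
grip_width: 17.9
```

```bash
python3 st.py
```

```text
20.3333 [ 529.791 -115.688  224.747] [-3.142  0.     0.643] F [ 0.879  1.072 -1.303] M [ 0.273 -0.208  0.079] 17.92118448553172 0.5714525776182916
```

Call:
step_arm --pt "0 0 0 0 0 0.02" --pt "0 0 0 0 0 0.04" --pt "0 0 0 0 0 0.055"

```text
time: 20.58
tool_pos: [529.8, -115.7, 224.7]
tcp_rot: [-3.142, -0.0, 0.588]
contact_force: [0.6, 1.6, -1.5]
grip_width: 17.8
```

```bash
python3 st.py
```

```text
20.5833 [ 529.807 -115.677  224.735] [-3.142 -0.     0.588] F [ 0.608  1.601 -1.55 ] M [ 0.233 -0.201  0.072] 17.8461382084854 0.6265373454344674
```

Call:
step_arm --pt "0 0 0 0 0 0.02" --pt "0 0 0 0 0 0.04" --pt "0 0 0 0 0 0.05"

```text
time: 20.83
tool_pos: [529.8, -115.7, 224.7]
tcp_rot: [3.142, 0.0, 0.538]
contact_force: [1.1, 1.6, -1.2]
grip_width: 17.9
```

```bash
python3 st.py
```

```text
20.8333 [ 529.838 -115.681  224.691] [3.142 0.    0.538] F [ 1.099  1.575 -1.231] M [ 0.284 -0.171  0.392] 17.929166202232842 0.676092470395692
```

Call:
step_arm --pt "0 0 0 0 0 0.006" --pt "0 0 0 0 0 0.012"

```text
time: 21.0
tool_pos: [529.8, -115.7, 224.7]
tcp_rot: [3.142, 0.0, 0.528]
contact_force: [1.8, 1.6, -1.7]
grip_width: 17.8
```

```bash
python3 st.py
```

```text
21.0 [ 529.833 -115.671  224.676] [3.142 0.    0.528] F [ 1.806  1.562 -1.689] M [ 0.211 -0.215  0.459] 17.754041954901094 0.6869961906858788
```

R has bitten and reads 0.46 N m. Next I back off, lift and go to the opposite nut, L.

Call:
step_arm --pt "0 0 0 0 0 -0.05" --pt "0 0 0 0 0 -0.09" --pt "0 0 -8 0 0 -0.09" --pt "0 0 -20 0 0 -0.09" --pt "0 0 -33 0 0 -0.09"

```text
time: 21.42
tool_pos: [529.2, -115.8, 258.1]
tcp_rot: [-3.14, 0.002, 0.616]
contact_force: [0.2, 0.5, -1.9]
grip_width: 17.7
```

Call:
step_arm --pt "20 -17 0 0 0 0" --pt "50 -41 0 0 0 0" --pt "80 -66 0 0 0 0" --pt "110 -91 0 0 0 0" --pt "140 -116 0 0 0 0"

```text
time: 21.83
tool_pos: [576.7, 61.2, 258.4]
tcp_rot: [3.141, 0.001, 0.615]
contact_force: [0.8, -0.8, -2.5]
grip_width: 18.0
```

Call:
step_arm --pt "20 -16 0 0 0 0.07" --pt "24.5 -20.1 8 0 0 0.135" --pt "24.5 -20.1 15 0 0 0.135" --pt "24.5 -20.1 17 0 0 0.135" --pt "24.5 -20.1 17 0 0 0.135"

```text
time: 22.25
tool_pos: [584.4, 89.5, 239.9]
tcp_rot: [-3.141, 0.002, 0.483]
contact_force: [-1.0, -0.7, -1.7]
grip_width: 17.5
```

```bash
python3 st.py
```

```text
22.25 [584.435  89.478 239.92 ] [-3.141  0.002  0.483] F [-0.981 -0.712 -1.669] M [-0.098  0.186 -0.033] 17.517496526644294 1.1105206734576314
```

Call:
step_arm --pt "0 0 2 0 0 0" --pt "0 0 4 0 0 0" --pt "0 0 5.5 0 0 0" --pt "0 0 7 0 0 0" --pt "0 0 8.5 0 0 0"

```text
time: 22.67
tool_pos: [585.1, 90.3, 232.3]
tcp_rot: [-3.142, -0.0, 0.482]
contact_force: [0.3, -0.1, -0.7]
grip_width: 17.9
```

```bash
python3 st.py
```

```text
22.6667 [585.127  90.271 232.29 ] [-3.142 -0.     0.482] F [ 0.3   -0.085 -0.743] M [-0.092  0.215 -0.001] 17.85330281314608 1.111898181638941
```

Call:
step_arm --pt "0 0 2 0 0 0" --pt "0 0 4 0 0 0" --pt "0 0 6 0 0 0" --pt "0 0 7.5 0 0 0" --pt "0 0 7.5 0 0 0"

```text
time: 23.08
tool_pos: [584.9, 90.6, 224.2]
tcp_rot: [-3.141, 0.001, 0.483]
contact_force: [-1.8, 0.8, -0.6]
grip_width: 17.5
```

```bash
python3 st.py
```

```text
23.0833 [584.92   90.602 224.222] [-3.141  0.001  0.483] F [-1.803  0.774 -0.564] M [-0.05   0.135 -0.007] 17.531500403841 1.1120824359945143
```

Call:
step_arm --pt "0 0 0 0 0 0.06" --pt "0 0 0 0 0 0.12" --pt "0 0 0 0 0 0.18" --pt "0 0 0 0 0 0.24" --pt "0 0 0 0 0 0.275"

```text
time: 23.5
tool_pos: [585.2, 90.8, 224.7]
tcp_rot: [-3.141, -0.001, 0.205]
contact_force: [0.5, 0.3, -2.7]
grip_width: 17.5
```

```bash
python3 st.py
```

```text
23.5 [585.236  90.813 224.707] [-3.141 -0.001  0.205] F [ 0.517  0.333 -2.742] M [0.036 0.003 0.09 ] 17.476633952728488 1.3900282720486452
```

Call:
step_arm --pt "0 0 0 0 0 0.02" --pt "0 0 0 0 0 0.04" --pt "0 0 0 0 0 0.055"

```text
time: 23.75
tool_pos: [585.2, 90.7, 224.7]
tcp_rot: [-3.141, -0.0, 0.152]
contact_force: [1.1, 0.9, -2.7]
grip_width: 18.1
```

```bash
python3 st.py
```

```text
23.75 [585.208  90.738 224.714] [-3.141 -0.     0.152] F [ 1.144  0.857 -2.706] M [ 0.142 -0.089  0.111] 18.102607825201055 1.443017015975682
```

Call:
step_arm --pt "0 0 0 0 0 0.02" --pt "0 0 0 0 0 0.04" --pt "0 0 0 0 0 0.06"

```text
time: 24.0
tool_pos: [585.2, 90.7, 224.8]
tcp_rot: [-3.141, -0.0, 0.091]
contact_force: [1.5, 0.7, -3.6]
grip_width: 17.6
```

```bash
python3 st.py
```

```text
24.0 [585.194  90.666 224.755] [-3.141 -0.     0.091] F [ 1.473  0.704 -3.589] M [ 0.272 -0.141  0.066] 17.649750966422086 1.5038832002227722
```

Call:
step_arm --pt "0 0 0 0 0 0.02" --pt "0 0 0 0 0 0.04" --pt "0 0 0 0 0 0.06"

```text
time: 24.25
tool_pos: [585.1, 90.6, 224.7]
tcp_rot: [-3.141, -0.0, 0.031]
contact_force: [1.6, 0.9, -3.2]
grip_width: 17.6
```

```bash
python3 st.py
```

```text
24.25 [585.138  90.616 224.708] [-3.141 -0.     0.031] F [ 1.636  0.872 -3.161] M [ 0.323 -0.215  0.066] 17.573439053156555 1.5640708541503892
```

Call:
step_arm --pt "0 0 0 0 0 0.02" --pt "0 0 0 0 0 0.04" --pt "0 0 0 0 0 0.06"

```text
time: 24.5
tool_pos: [585.2, 90.6, 224.7]
tcp_rot: [-3.141, -0.0, -0.029]
contact_force: [1.8, 1.0, -3.4]
grip_width: 17.6
```

```bash
python3 st.py
```

```text
24.5 [585.153  90.585 224.732] [-3.141 -0.    -0.029] F [ 1.776  1.001 -3.364] M [ 0.293 -0.182  0.055] 17.605146546312152 1.6240888043860693
```

Call:
step_arm --pt "0 0 0 0 0 0.02" --pt "0 0 0 0 0 0.04" --pt "0 0 0 0 0 0.055"

```text
time: 24.75
tool_pos: [585.1, 90.6, 224.7]
tcp_rot: [-3.142, -0.0, -0.084]
contact_force: [2.0, 1.7, -2.7]
grip_width: 17.8
```

```bash
python3 st.py
```

```text
24.75 [585.139  90.552 224.712] [-3.142 -0.    -0.084] F [ 2.016  1.693 -2.742] M [ 0.241 -0.247  0.074] 17.847968452358135 1.67895817547208
```

Call:
step_arm --pt "0 0 0 0 0 0.02" --pt "0 0 0 0 0 0.04" --pt "0 0 0 0 0 0.055"

```text
time: 25.0
tool_pos: [585.1, 90.5, 224.8]
tcp_rot: [3.142, -0.0, -0.139]
contact_force: [1.2, 1.0, -3.2]
grip_width: 17.9
```

```bash
python3 st.py
```

```text
25.0 [585.119  90.542 224.802] [ 3.142 -0.    -0.139] F [ 1.195  0.996 -3.244] M [ 0.2   -0.211  0.443] 17.867376873965807 1.7336321055889665
```

L has bitten at 0.44 N m. Next the T and B pair.

Call:
step_arm --pt "0 0 0 0 0 0.005" --pt "0 0 0 0 0 -0.05" --pt "0 0 0 0 0 -0.085" --pt "0 0 -15 0 0 -0.085" --pt "0 0 -33 0 0 -0.085"

```text
time: 25.42
tool_pos: [584.0, 90.2, 256.7]
tcp_rot: [3.141, 0.004, -0.053]
contact_force: [0.1, 0.1, -1.8]
grip_width: 18.1
```

Call:
step_arm --pt "16 25 0 0 0 0.04" --pt "36 56 0 0 0 0.1" --pt "57 88 0 0 0 0.16" --pt "77 119 0 0 0 0.217" --pt "82 126.9 0 0 0 0.217"

```text
time: 25.83
tool_pos: [661.6, -46.0, 256.9]
tcp_rot: [3.139, -0.0, -0.277]
contact_force: [-1.3, 0.6, -2.5]
grip_width: 17.9
```

Call:
step_arm --pt "0 0 8 0 0 0" --pt "0 0 15 0 0 0" --pt "0 0 17 0 0 0" --pt "0 0 17 0 0 0"

```text
time: 26.17
tool_pos: [659.2, -38.8, 239.5]
tcp_rot: [-3.142, 0.003, -0.267]
contact_force: [-0.1, 0.6, -1.7]
grip_width: 18.0
```

```bash
python3 st.py
```

```text
26.1667 [659.196 -38.81  239.485] [-3.142  0.003 -0.267] F [-0.106  0.604 -1.683] M [-0.058  0.163  0.013] 18.026993742094184 1.6633119201886535
```

Call:
step_arm --pt "0 0 2 0 0 0" --pt "0 0 4 0 0 0" --pt "0 0 5.5 0 0 0" --pt "0 0 7 0 0 0" --pt "0 0 8.5 0 0 0"

```text
time: 26.58
tool_pos: [660.4, -40.2, 232.3]
tcp_rot: [-3.141, -0.0, -0.269]
contact_force: [0.7, 0.8, -1.0]
grip_width: 17.4
```

```bash
python3 st.py
```

```text
26.5833 [660.352 -40.203 232.297] [-3.141 -0.    -0.269] F [ 0.749  0.776 -0.985] M [0.01  0.156 0.007] 17.371475377284913 1.6630553367427914
```

Call:
step_arm --pt "0 0 2 0 0 0" --pt "0 0 4 0 0 0" --pt "0 0 6 0 0 0" --pt "0 0 7.5 0 0 0" --pt "0 0 7.5 0 0 0"

```text
time: 27.0
tool_pos: [660.2, -40.5, 224.2]
tcp_rot: [-3.142, 0.001, -0.269]
contact_force: [-0.4, -0.8, -1.6]
grip_width: 17.5
```

Call:
step_arm --pt "0 0 0 0 0 0.06" --pt "0 0 0 0 0 0.12" --pt "0 0 0 0 0 0.18" --pt "0 0 0 0 0 0.24" --pt "0 0 0 0 0 0.275"

```text
time: 27.42
tool_pos: [660.4, -40.4, 224.7]
tcp_rot: [-3.141, -0.0, -0.547]
contact_force: [0.6, 0.4, -2.5]
grip_width: 17.8
```

```bash
python3 st.py
```

```text
27.4167 [660.437 -40.443 224.716] [-3.141 -0.    -0.547] F [ 0.629  0.35  -2.5  ] M [0.044 0.069 0.01 ] 17.836431805444622 1.9409890245812467
```

Call:
step_arm --pt "0 0 0 0 0 0.02" --pt "0 0 0 0 0 0.04" --pt "0 0 0 0 0 0.06"

```text
time: 27.67
tool_pos: [660.4, -40.5, 224.7]
tcp_rot: [-3.141, -0.0, -0.605]
contact_force: [0.6, 0.6, -2.8]
grip_width: 17.9
```

```bash
python3 st.py
```

```text
27.6667 [660.408 -40.45  224.659] [-3.141 -0.    -0.605] F [ 0.562  0.59  -2.841] M [-0.059 -0.     0.116] 17.850056504451135 1.9990562840809203
```

Call:
step_arm --pt "0 0 0 0 0 0.02" --pt "0 0 0 0 0 0.04" --pt "0 0 0 0 0 0.06"

```text
time: 27.92
tool_pos: [660.4, -40.5, 224.7]
tcp_rot: [-3.142, 0.0, -0.666]
contact_force: [0.6, -0.3, -2.8]
grip_width: 17.9
```

```bash
python3 st.py
```

```text
27.9167 [660.375 -40.452 224.679] [-3.142  0.    -0.666] F [ 0.571 -0.318 -2.832] M [-0.012  0.071  0.093] 17.870072912386746 2.0597550774772455
```

Call:
step_arm --pt "0 0 0 0 0 0.02" --pt "0 0 0 0 0 0.04" --pt "0 0 0 0 0 0.06"

```text
time: 28.17
tool_pos: [660.4, -40.5, 224.7]
tcp_rot: [-3.142, -0.0, -0.726]
contact_force: [0.7, -0.3, -3.1]
grip_width: 18.0
```

```bash
python3 st.py
```

```text
28.1667 [660.374 -40.47  224.688] [-3.142 -0.    -0.726] F [ 0.694 -0.338 -3.102] M [-0.057  0.069  0.066] 18.032829951302944 2.1199635034005135
```

Call:
step_arm --pt "0 0 0 0 0 0.02" --pt "0 0 0 0 0 0.04" --pt "0 0 0 0 0 0.055"

```text
time: 28.42
tool_pos: [660.4, -40.5, 224.7]
tcp_rot: [-3.142, -0.0, -0.781]
contact_force: [0.6, 0.3, -2.9]
grip_width: 18.1
```

```bash
python3 st.py
```

```text
28.4167 [660.38  -40.477 224.695] [-3.142 -0.    -0.781] F [ 0.557  0.282 -2.854] M [-0.05   0.02   0.106] 18.05060997146099 2.174892450391527
```

Call:
step_arm --pt "0 0 0 0 0 0.02" --pt "0 0 0 0 0 0.04" --pt "0 0 0 0 0 0.06"

```text
time: 28.67
tool_pos: [660.4, -40.4, 224.7]
tcp_rot: [-3.142, -0.0, -0.841]
contact_force: [0.7, -1.0, -3.4]
grip_width: 17.8
```

```bash
python3 st.py
```

```text
28.6667 [660.361 -40.41  224.741] [-3.142 -0.    -0.841] F [ 0.701 -0.961 -3.404] M [-0.059  0.068  0.414] 17.826116959321308 2.234752833697021
```

T has bitten at 0.41 N m. I give it a last nudge and then go to B.

Call:
step_arm --pt "0 0 0 0 0 0.008" --pt "0 0 0 0 0 -0.04" --pt "0 0 0 0 0 -0.082" --pt "0 0 -15 0 0 -0.082" --pt "0 0 -33 0 0 -0.082"

```text
time: 29.08
tool_pos: [659.7, -40.3, 256.6]
tcp_rot: [3.14, 0.003, -0.758]
contact_force: [-0.3, 0.4, -1.8]
grip_width: 17.9
```

Call:
step_arm --pt "-22 12 0 0 0 0" --pt "-55 30 0 0 0 0" --pt "-90 48 0 0 0 0" --pt "-125 67 0 0 0 0" --pt "-160 86.1 0 0 0 0"

```text
time: 29.5
tool_pos: [482.9, 7.4, 257.7]
tcp_rot: [-3.141, -0.0, -0.758]
contact_force: [0.1, 1.1, -1.5]
grip_width: 17.7
```

Call:
step_arm --pt "-22 12 0 0 0 -0.068" --pt "-27.8 15 8 0 0 -0.068" --pt "-27.8 15 15 0 0 -0.068" --pt "-27.8 15 17 0 0 -0.068" --pt "-27.8 15 17 0 0 -0.068"

```text
time: 29.92
tool_pos: [455.0, 14.9, 240.3]
tcp_rot: [3.141, 0.0, -0.69]
contact_force: [0.4, -0.7, -1.8]
grip_width: 17.7
```

```bash
python3 st.py
```

```text
29.9167 [454.996  14.869 240.305] [ 3.141  0.    -0.69 ] F [ 0.431 -0.725 -1.805] M [-0.026  0.198 -0.015] 17.662322029504224 2.124787015883716
```

Call:
step_arm --pt "0 0 2 0 0 0" --pt "0 0 4 0 0 0" --pt "0 0 5.5 0 0 0" --pt "0 0 7 0 0 0" --pt "0 0 8.5 0 0 0"

```text
time: 30.33
tool_pos: [454.5, 15.0, 231.9]
tcp_rot: [3.141, 0.0, -0.689]
contact_force: [-1.2, -0.8, -1.2]
grip_width: 18.2
```

```bash
python3 st.py
```

```text
30.3333 [454.465  14.978 231.936] [ 3.141  0.    -0.689] F [-1.204 -0.832 -1.213] M [-0.035  0.3   -0.005] 18.161020606080157 2.124310265553542
```

Call:
step_arm --pt "0 0 2 0 0 0" --pt "0 0 4 0 0 0" --pt "0 0 6 0 0 0" --pt "0 0 7.5 0 0 0" --pt "0 0 7.5 0 0 0"

```text
time: 30.75
tool_pos: [454.3, 15.1, 224.4]
tcp_rot: [3.141, 0.001, -0.689]
contact_force: [-0.4, -1.3, -2.3]
grip_width: 18.3
```

Call:
step_arm --pt "0 0 0 0 0 0.06" --pt "0 0 0 0 0 0.12" --pt "0 0 0 0 0 0.18" --pt "0 0 0 0 0 0.24" --pt "0 0 0 0 0 0.275"

```text
time: 31.17
tool_pos: [453.7, 15.0, 224.5]
tcp_rot: [3.14, 0.001, -0.967]
contact_force: [-2.1, -1.4, -2.0]
grip_width: 17.7
```

```bash
python3 st.py
```

```text
31.1667 [453.736  15.007 224.47 ] [ 3.14   0.001 -0.967] F [-2.14  -1.383 -1.952] M [-0.218  0.753  0.109] 17.749949595773263 2.4021477464532075
```

Call:
step_arm --pt "0 0 0 0 0 0.02" --pt "0 0 0 0 0 0.04" --pt "0 0 0 0 0 0.06"

```text
time: 31.42
tool_pos: [453.8, 15.0, 224.5]
tcp_rot: [3.14, 0.001, -1.025]
contact_force: [-3.4, -0.6, -1.3]
grip_width: 18.0
```

```bash
python3 st.py
```

```text
31.4167 [453.841  15.037 224.476] [ 3.14   0.001 -1.025] F [-3.422 -0.593 -1.348] M [-0.347  1.039  0.067] 17.96889487783795 2.4602673542154645
```

Call:
step_arm --pt "-0.2 0.7 0 0 0 0.02" --pt "-0.2 0.7 0 0 0 0.04" --pt "-0.2 0.7 0 0 0 0.06"

```text
time: 31.67
tool_pos: [453.6, 15.0, 224.6]
tcp_rot: [3.141, 0.0, -1.086]
contact_force: [-1.9, -0.9, -3.8]
grip_width: 17.8
```

```bash
python3 st.py
```

```text
31.6667 [453.598  14.964 224.566] [ 3.141  0.    -1.086] F [-1.908 -0.933 -3.777] M [-0.121  0.776  0.102] 17.79153362946468 2.5203518188176273
```

Call:
step_arm --pt "0 0 0 0 0 0.02" --pt "0 0 0 0 0 0.04" --pt "0 0 0 0 0 0.06"

```text
time: 31.92
tool_pos: [453.6, 14.9, 224.6]
tcp_rot: [3.141, 0.0, -1.146]
contact_force: [-2.4, -1.4, -3.3]
grip_width: 17.9
```

```bash
python3 st.py
```

```text
31.9167 [453.605  14.948 224.595] [ 3.141  0.    -1.146] F [-2.413 -1.426 -3.279] M [-0.051  0.797  0.09 ] 17.923926454050548 2.580585117527723
```

Call:
step_arm --pt "0 0 0 0 0 0.02" --pt "0 0 0 0 0 0.04" --pt "0 0 0 0 0 0.055"

```text
time: 32.17
tool_pos: [453.6, 14.9, 224.7]
tcp_rot: [3.141, 0.0, -1.201]
contact_force: [-3.6, 0.4, -2.7]
grip_width: 17.9
```

```bash
python3 st.py
```

```text
32.1667 [453.626  14.934 224.656] [ 3.141  0.    -1.201] F [-3.627  0.405 -2.685] M [-0.07   0.845  0.023] 17.89459778458005 2.6355088630109083
```

Call:
step_arm --pt "0 0 0 0 0 0.02" --pt "0 0 0 0 0 0.04" --pt "0 0 0 0 0 0.055"

```text
time: 32.42
tool_pos: [453.7, 14.9, 224.7]
tcp_rot: [3.142, 0.0, -1.256]
contact_force: [-2.7, -0.7, -4.3]
grip_width: 17.8
```

```bash
python3 st.py
```

```text
32.4167 [453.65   14.941 224.683] [ 3.142  0.    -1.256] F [-2.723 -0.677 -4.299] M [0.005 0.876 0.096] 17.829729215385875 2.6905189612737064
```

Call:
step_arm --pt "0 0 0 0 0 0.02" --pt "0 0 0 0 0 0.04" --pt "0 0 0 0 0 0.055"

```text
time: 32.67
tool_pos: [453.7, 14.9, 224.7]
tcp_rot: [3.141, 0.0, -1.311]
contact_force: [-2.8, 0.0, -3.1]
grip_width: 18.0
```

```bash
python3 st.py
```

```text
32.6667 [453.667  14.94  224.674] [ 3.141  0.    -1.311] F [-2.848  0.003 -3.096] M [-0.019  0.981  0.129] 18.00946176734845 2.745527086958595
```

Call:
step_arm --pt "0 0 0 0 0 0.02" --pt "0 0 0 0 0 0.04" --pt "0 0 0 0 0 0.045"

```text
time: 32.92
tool_pos: [453.7, 14.9, 224.7]
tcp_rot: [3.142, 0.0, -1.356]
contact_force: [-2.6, 1.0, -3.6]
grip_width: 18.0
```

```bash
python3 st.py
```

```text
32.9167 [453.686  14.944 224.682] [ 3.142  0.    -1.356] F [-2.619  1.037 -3.612] M [0.03  1.038 0.11 ] 17.971751703013048 2.7903263138006724
```

Call:
step_arm --pt "0 0 0 0 0 0.02" --pt "0 0 0 0 0 0.04" --pt "0 0 0 0 0 0.055"

```text
time: 33.17
tool_pos: [453.7, 14.9, 224.7]
tcp_rot: [3.142, 0.0, -1.411]
contact_force: [-4.3, 0.4, -4.4]
grip_width: 17.5
```

```bash
python3 st.py
```

```text
33.1667 [453.682  14.933 224.692] [ 3.142  0.    -1.411] F [-4.3    0.379 -4.371] M [0.05  0.961 0.016] 17.481831728285673 2.8455116979232074
```

Call:
step_arm --pt "0 0 0 0 0 0.02" --pt "0 0 0 0 0 0.04" --pt "0 0 0 0 0 0.05"

```text
time: 33.42
tool_pos: [453.7, 14.9, 224.8]
tcp_rot: [-3.142, 0.0, -1.461]
contact_force: [-4.3, -0.1, -2.5]
grip_width: 17.6
```

```bash
python3 st.py
```

```text
33.4167 [453.704  14.917 224.753] [-3.142  0.    -1.461] F [-4.316 -0.073 -2.536] M [0.103 0.999 0.232] 17.58120608273287 2.8952173114276665
```

Call:
step_arm --pt "0 0 0 0 0 0.011" --pt "0 0 0 0 0 0.022"

```text
time: 33.58
tool_pos: [453.7, 14.9, 224.7]
tcp_rot: [-3.142, 0.0, -1.482]
contact_force: [-3.9, 1.1, -3.5]
grip_width: 17.8
```

```bash
python3 st.py
```

```text
33.5833 [453.702  14.935 224.737] [-3.142  0.    -1.482] F [-3.872  1.114 -3.481] M [0.129 1.062 0.361] 17.775552740892778 2.9163994755867124
```

Call:
step_arm --pt "0 0 0 0 0 0.012" --pt "0 0 0 0 0 0.012"

```text
time: 33.75
tool_pos: [453.7, 14.9, 224.8]
tcp_rot: [-3.142, 0.0, -1.494]
contact_force: [-3.5, -0.3, -1.9]
grip_width: 18.2
```

```bash
python3 st.py
```

```text
33.75 [453.723  14.926 224.758] [-3.142  0.    -1.494] F [-3.483 -0.253 -1.913] M [0.116 1.063 0.375] 18.245523910646924 2.928351788514858
```

Call:
step_arm --pt "0 0 0 0 0 -0.05" --pt "0 0 0 0 0 -0.09" --pt "0 0 -8 0 0 -0.09" --pt "0 0 -20 0 0 -0.09" --pt "0 0 -33 0 0 -0.09"

```text
time: 34.17
tool_pos: [454.8, 14.8, 259.0]
tcp_rot: [-3.139, -0.001, -1.405]
contact_force: [0.5, 0.4, -1.1]
grip_width: 17.6
```

Call:
step_arm --pt "-24 -4.2 0 0 0 -0.12" --pt "-48 -8.4 0 0 0 -0.24" --pt "-72 -12.6 0 0 0 -0.36" --pt "-96 -16.8 0 0 0 -0.48" --pt "-120 -21 0 0 0 -0.6"

```text
time: 34.58
tool_pos: [455.8, 138.0, 259.2]
tcp_rot: [-3.137, -0.003, -0.8]
contact_force: [-0.2, -0.9, -1.2]
grip_width: 18.0
```

Call:
step_arm --pt "-25 -24 0 0 0 0" --pt "-50 -48 0 0 0 0" --pt "-75 -73 0 0 0 0" --pt "-89 -86.7 0 0 0 0" --pt "-89 -86.7 0 0 0 0"

```text
time: 35.0
tool_pos: [455.8, 265.1, 258.9]
tcp_rot: [-3.136, -0.0, -0.801]
contact_force: [-0.2, -0.8, -1.7]
grip_width: 18.0
```

Call:
step_arm --pt "0 0 30 0 0 0" --pt "0 0 65 0 0 0" --pt "0 0 100 0 0 0" --pt "0 0 125 0 0 0" --pt "0 0 138 0 0 0"

```text
time: 35.42
tool_pos: [454.7, 260.2, 117.4]
tcp_rot: [3.14, 0.001, -0.805]
contact_force: [0.3, 0.2, -2.0]
grip_width: 17.7
```

Call:
step_arm --pt "0 0 3 0 0 0" --pt "0 0 5 0 0 0" --pt "0 0 7 0 0 0"

```text
time: 35.67
tool_pos: [456.4, 261.2, 114.1]
tcp_rot: [-3.138, -0.001, -0.804]
contact_force: [-0.2, 0.8, -1.5]
grip_width: 17.7
```

```bash
python3 st.py; python3 - <<'E'
from h import *
s=bot.capture('top');save(s,'end.png')
for q in ['egg_tray','jar','bowl']: print(q,[b['rect'] for b in bot.boxes_of(q,s)[:1]])
E
```

```text
35.6667 [456.441 261.172 114.06 ] [-3.138 -0.001 -0.804] F [-0.185  0.827 -1.546] M [0.046 0.184 0.002] 17.70970657334448 2.7488498313355856
egg_tray [[142.4, 149.4, 67.9, 48.2]]
jar [[376.4, 233.8, 40.5, 28.0]]
bowl [[372.9, 166.5, 44.3, 44.4]]
```

Call:
step_arm --pt "0 0 2 0 0 0" --pt "0 0 3.5 0 0 0" --pt "0 0 5 0 0 0" --pt "0 0 5.5 0 0 0" --pt "0 0 5.5 0 0 0"

```text
time: 36.28
tool_pos: [454.9, 260.9, 107.0]
tcp_rot: [3.141, 0.0, -0.803]
contact_force: [0.8, 0.5, -1.8]
grip_width: 18.0
```

```bash
python3 st.py
```

```text
36.2833 [454.889 260.947 107.02 ] [ 3.141  0.    -0.803] F [ 0.824  0.538 -1.786] M [ 0.001  0.158 -0.003] 17.97612318814997 2.748502322866248
```

Call:
step_arm --pt "0 0 0.4 0 0 0" --pt "0 0 0.8 0 0 0" --pt "0 0 0.8 0 0 0"

```text
time: 36.53
tool_pos: [455.1, 261.1, 106.9]
tcp_rot: [-3.141, -0.0, -0.803]
contact_force: [-1.9, -0.5, 3.3]
grip_width: 17.7
```

Call:
step_arm --pt "0 0 0 0 0 0" --pt "0 0 0 0 0 0" --pt "0 0 0 0 0 0" --pt "0 0 0 0 0 0" --pt "0 0 0 0 0 0" --fingers 60

```text
time: 36.95
tool_pos: [455.1, 261.0, 106.4]
tcp_rot: [-3.141, -0.0, -0.803]
contact_force: [-0.8, 0.2, -0.4]
grip_width: 46.5
```

Call:
step_arm --pt "0 0 0 0 0 0" --pt "0 0 -10 0 0 0" --pt "0 0 -40 0 0 0" --pt "0 0 -75 0 0 0" --pt "0 0 -110 0 0 0"

```text
time: 37.37
tool_pos: [454.5, 260.8, 218.1]
tcp_rot: [3.141, 0.001, -0.803]
contact_force: [0.7, 0.9, -1.3]
grip_width: 60.3
```

Call:
step_arm --pt "0 0 0 0 0 0" --pt "0 0 0 0 0 0" --pt "0 0 0 0 0 0"

```text
time: 37.62
tool_pos: [454.7, 260.8, 216.5]
tcp_rot: [-3.142, 0.0, -0.803]
contact_force: [0.1, 0.6, -0.4]
grip_width: 60.2
```

```bash
python3 st.py; python3 - <<'E'
from h import *
s=bot.capture('scene')
a=s['color'][120:280,130:420];cv2.imwrite('pics/fin.png',cv2.resize(a,(800,441),interpolation=cv2.INTER_CUBIC)[:,:,::-1])
E
```

```text
37.6167 [454.66  260.843 216.515] [-3.142  0.    -0.803] F [ 0.109  0.635 -0.407] M [0.067 0.2   0.083] 60.21069697700316 2.7485477759053367
```

View pics/fin.png

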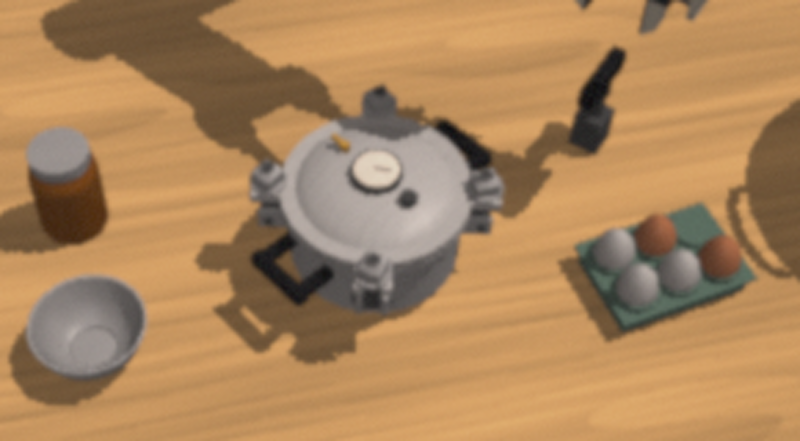

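The key stands upright at crop (595,100) with the gripper clear above it. The tray, jar and bowl are where they were. I hand in the job.

```bash
python3 -c "
from plant import bot
print(bot.close_job())"
```

```text
the job is handed in; nothing more can be done
None
```

I handed the job in at about 37.6 s. All four nuts were tightened in two rounds, and the key is back on the table. I name the nuts by where they sit in the top picture: T/B and L/R are the opposite pairs.

- **First round:** I turned T, B, L, R in that order, about 0.78 rad of key turn each. The running torque was about 0.1 N m, so no nut had bitten.
- **Second round:** I turned R, L, T, B in that order until I felt each one bite. The last torques I read were R 0.46, L 0.44, T 0.41 and B 0.375 N m. L and T then got a nudge of 0.005 and 0.008 rad that I did not read back.
- **Last checks:** The final picture shows the key upright and released near where it started. The tray, jar and bowl look unmoved in it, and their detected boxes stayed within about 3 pixels, on a partly different outline. Contact forces stayed in single newtons throughout.

**What disagreed or was not checked:**
- **Torque:** B's last reading is below the 0.5 N m aim, though within the limits; it barely rose on the last 0.012 rad. Torque readings had about ±0.05 N m of noise.
- **Position:** The wrist and top cameras disagreed by about 3 mm in y on the steriliser, which I settled by feel when seating the key.
- **First-round turn:** I did not look at the nuts again afterwards; that each passed 0.5 rad is inferred from the seated key depth and the key turn.

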